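# Put a centrifuge rotor into balance

### The arm

A 6-joint arm with a two-finger parallel gripper is mounted at the origin on a cart in front of the work surface, level with it; the furniture and walls round the work are solid. World frame = base frame: x ahead of the robot, y to its left, z up, the work surface at z = 0. Lengths are in m, angles in degrees, forces in N, time in s.
With the tool pointing down it reaches from about 0.375 to 0.75 m from the base axis. Payload 9 kg.
Tool frame: the origin (TCP) lies midway between the tips of the shut fingers; the grasp point (between the pads) lies arm.grip_depth behind it (arm.grip_depth is the distance from the TCP to the grasp point, in m); z points along the fingers, y is the direction in which the jaws open and shut (so a half turn about z gives the same grasp; the last joint's range is limited). The gripper opens to 85 mm and grips with 20 to 120 N. Pads are 22 mm wide; open, the fingers measure 114 mm over their backs; the gripper's body (76 mm by 85 mm) begins 54 mm behind the grasp point. The pads swing forward as they close: fully open they stand 13 mm farther back than shut.
Start: joints at [-12.473, 5.964, 5.575, 89.605, 0, 77.527], TCP at [0.6, 0, 0.231] pointing down, gripper open.
Joint ranges: [-171.21, 171.21], [-48.23, 106.86], [-62.78, 66.21], [-105.2, 120.99], [-86.42, 89.51], [-180, 180]. Speed limits (degrees/s): [127.2, 127.2, 147.25, 180, 180, 180].

### API

Orientations are given as a 3x3 rotation matrix whose columns are the frame's x, y, z axes.
In Python, from bench import arm gives the robot as it stands.
- The arm moves only by the tool arm_command, never from a script. Its argument "commands" is a list of rows, each a list of 6 numbers: the shift along the tool's x, y, z in m, then the turn, a rotation vector about the tool's x, y, z in rad. In form: [[dx, dy, dz, wx, wy, wz], ...]. A call has exactly 10 rows; each row shifts and turns the pose as measured when the row begins, along the tool's axes as they then stand; what a row does not reach is not made up. A row lasts 1/10 s, in which the tool goes at most 50 mm and 8.59 degrees, less where a joint would pass 70% of its speed; a pose out of reach is approached as far as the arm can. A call is refused whole if a number of a shift passes 0.05 or a number of a turn 0.15, either way. A call with a gripper value outside its range is refused whole. "fingers" is the opening in per cent of the stroke, from 0 (shut) to 100 (fully open), set as the call begins (left out, the last holds). The fingers move at their own pace and stop on an object; "newtons" is the grip in N (left out, the last holds). Time passes only in rows, so rows that do not move let the fingers close, or fill a call up. It gives the time, the measured TCP pose, the force and the opening at its end, in the units of the state.
- arm.get_state(): the state, without advancing time (a new reading comes with each control period).
- arm.camera(name): name is "scene" or "side" or "wrist"; returns a dict with "img" (420x560x3 uint8, blue, green, red), "K" (3x3 intrinsics, pixels), "origin" and "rotation" of the camera in the world. Camera axes: x right, y down, z forward; pixel columns grow to the right and rows downward; lengths in m; the calibration is good to about 2 mm. A picture is of the moment at which its call begins. There is no depth.
- arm.finish_job(): hands the job in, once; it reports no verdict.
The state is a dict: "t": time; "joint_pos": joint angles; "qvel": joint speeds; "joint_efforts": joint torques, N m; "ee_pos": TCP position; "eef_rot": TCP orientation; "ft_force": force on the tool from outside, world axes, zero at the start; "wrist_torque": the same for the moment, N m; "width": opening from 0.0 (shut) to 1.0 (fully open).
Only numpy, scipy, OpenCV 4.12 (cv2) and the standard library are available. Lean on these libraries where they do the work, as an engineer would, in place of code of your own. Each camera call takes 0.05 s, during which the arm holds its last target.

### The job

The centrifuge rotor has been loaded wrongly: an orange-capped bottle hangs opposite the blue-capped one. Stand the orange-capped bottle upright in the shallow blue tray, in the free place beside the other orange-capped bottle, and load the rotor in balance: leave the blue-capped bottle that is in it where it is, put the second small blue-capped bottle from the bench in the bucket opposite it, and the two tube carriers in the two buckets between the bottles, opposite each other. Everything ends upright, fully down in its bucket or on the tray floor, let go and at rest.

Things in the scene. Friction and masses are not known exactly. Their poses are not given: they have to be found in the camera images.
- bucket_0: round aluminium bucket in the dark cross-shaped rotor (fixed), across from bucket_2; 100 mm from the rotor's centre, neighbours 141 mm away. Inside 72 mm wide (64 at the very floor), 70 deep. Origin: its middle on the trunnion axis, 58 mm above its inner floor, 12 below its rim, 99 above the bench. x outwards, z up. Can swing outwards a little stiffly. Rotor arms reach 109 mm up, hub nut 132
- bucket_1: round aluminium bucket in the dark cross-shaped rotor (fixed), across from bucket_3; 100 mm from the rotor's centre, neighbours 141 mm away. Inside 72 mm wide (64 at the very floor), 70 deep. Origin: its middle on the trunnion axis, 58 mm above its inner floor, 12 below its rim, 99 above the bench. x outwards, z up. Can swing outwards a little stiffly. Rotor arms reach 109 mm up, hub nut 132
- bucket_2: round aluminium bucket in the dark cross-shaped rotor (fixed), across from bucket_0; 100 mm from the rotor's centre, neighbours 141 mm away. Inside 72 mm wide (64 at the very floor), 70 deep. Origin: its middle on the trunnion axis, 58 mm above its inner floor, 12 below its rim, 99 above the bench. x outwards, z up. Can swing outwards a little stiffly. Rotor arms reach 109 mm up, hub nut 132
- bucket_3: round aluminium bucket in the dark cross-shaped rotor (fixed), across from bucket_1; 100 mm from the rotor's centre, neighbours 141 mm away. Inside 72 mm wide (64 at the very floor), 70 deep. Origin: its middle on the trunnion axis, 58 mm above its inner floor, 12 below its rim, 99 above the bench. x outwards, z up. Can swing outwards a little stiffly. Rotor arms reach 109 mm up, hub nut 132
- blue_a: small lab bottle with blue screw cap that stands in a bucket of the rotor at the start and stays there; 56 mm wide, 110 mm tall; the cap is 45 to 47 mm wide and takes up the height from 79 to 110 mm. Origin: centre of its underside, z up along the bottle. About 190 g
- orange: small lab bottle with orange screw cap that stands in the bucket across from blue_a at the start; 56 mm wide, 110 mm tall; the cap is 45 to 47 mm wide and takes up the height from 79 to 110 mm. Origin: centre of its underside, z up along the bottle. About 150 g
- blue_b: second small lab bottle with blue screw cap, like blue_a, on the bench among the carriers (the two big blue-capped bottles at the back, 177 and 224 mm tall, are not meant); 56 mm wide, 110 mm tall; the cap is 45 to 47 mm wide and takes up the height from 79 to 110 mm. Origin: centre of its underside, z up along the bottle. About 190 g
- carrier_y: round white tube carrier with six small tubes with yellow caps, and a black lifting knob in its middle. Body 57 mm wide, tube caps up to 88 mm; stem 8 mm wide, knob 20 mm wide, from 102 to 124 mm height, grasped from above. About 160 g. Origin: centre of its underside, z up. Stands on the bench at the start
- carrier_g: round white tube carrier with six small tubes with green caps, and a black lifting knob in its middle. Body 57 mm wide, tube caps up to 88 mm; stem 8 mm wide, knob 20 mm wide, from 102 to 124 mm height, grasped from above. About 160 g. Origin: centre of its underside, z up. Stands on the bench at the start
- tray: shallow blue tray fixed to the bench, 168 x 96 mm outside (x, y), 28 mm high, walls and floor 4 mm thick. Origin: centre of its underside; z up; long side along x. A bottle like 'orange' is fixed in it at x = -44 mm, y = 0; the free place's middle is at x = +44 mm, y = 0

How it is judged:
By the outcome, as a careful person would: the job done as asked, in the order asked, and still so for the second after the job is handed in, with the robot touching nothing.
It also fails if it takes over 93 s, if anything falls off the work surface, if the arm or the gripper's body presses on something with over 40 N, if the wrist force passes 120 N, or if a joint passes its speed limit or range.

## Working session

There is one attempt and no reset: what is moved stays moved. The work goes in short steps, Python scripts to look and compute and a tool call to move; the robot and the scene stay as the last step left them, time stands still between calls to the robot, and variables do not carry over. Pictures are saved under pics/ and viewed, and the job is handed in when it is done.

Besides the shell and the picture viewer there is one more tool, called after "Request:" by a JSON object that holds its "api" and its "payload", one argument or row to a line. arm_command: Moves the arm, as the interface text tells. Its arguments: {"type":"object","properties":{"commands":{"type":"array"},"fingers":{"type":"number"},"newtons":{"type":"number"}},"required":["commands"]}

```bash
ls; mkdir -p pics; python3 - <<'E'
from bench import arm
import cv2,numpy as np
s=arm.get_state(); print({k:(np.round(v,4).tolist() if not isinstance(v,(int,float)) else v) for k,v in s.items()}); print(arm.grip_depth)
for n in("scene","side","wrist"):
    c=arm.camera(n); cv2.imwrite(f"pics/{n}0.png",c["img"]); print(n,np.round(c["K"],1).tolist(),np.round(c["origin"],4),np.round(c["rotation"],4).tolist())
E
```

```text
pics
{'t': 0.0, 'joint_pos': [-12.4753, 5.9975, 5.5284, 89.6044, -0.0019, 77.5267], 'qvel': [-0.0132, -0.043, 0.0494, 0.0275, 0.0176, -0.0378], 'joint_efforts': [0.0007, -55.6934, 50.3644, 0.017, -0.0002, -0.0], 'ee_pos': [0.5997, 0.0001, 0.2305], 'eef_rot': [[0.0, 1.0, -0.0013], [1.0, -0.0, 0.0002], [0.0002, -0.0013, -1.0]], 'ft_force': [0.2866, -0.1902, 0.1133], 'wrist_torque': [-0.0288, 0.0641, -0.009], 'width': 1.0010845616463684}
0.0187
scene [[525.9, 0.0, 289.5], [0.0, 525.9, 204.9], [0.0, 0.0, 1.0]] [-0.0561 -0.8709  0.7088] [[0.8389, -0.2635, 0.4763], [-0.5443, -0.408, 0.733], [0.0012, -0.8741, -0.4857]]
side [[407.9, 0.0, 277.2], [0.0, 407.9, 206.3], [0.0, 0.0, 1.0]] [ 0.2284 -0.836   0.5411] [[0.9437, -0.1399, 0.2998], [-0.3308, -0.4047, 0.8525], [0.0021, -0.9037, -0.4282]]
wrist [[351.4, 0.0, 274.1], [0.0, 351.4, 207.8], [0.0, 0.0, 1.0]] [0.5996 0.0837 0.3736] [[1.0, 0.0002, -0.0015], [-0.0003, -0.9466, -0.3223], [-0.0015, 0.3223, -0.9466]]
```

View pics/scene0.png

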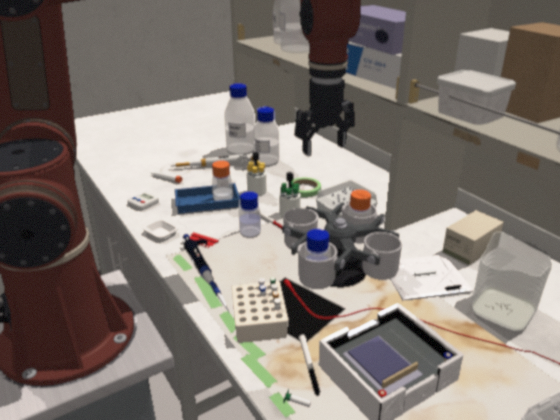

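View pics/side0.png

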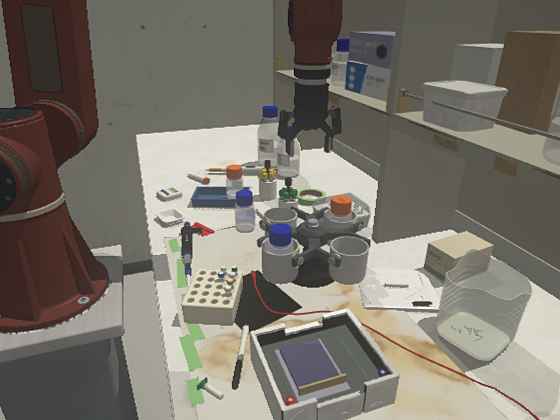

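View pics/wrist0.png

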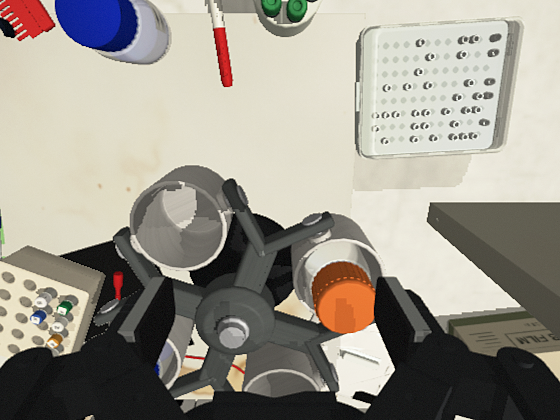

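```bash
cat > h.py <<'E'
import cv2,numpy as np
def at(c,u,v,z):
    d=c["rotation"]@np.linalg.inv(c["K"])@np.array([u,v,1.0]); o=np.array(c["origin"]); return o+d*(z-o[2])/d[2]
def proj(c,p):
    q=c["rotation"].T@(np.array(p,float)-c["origin"]); q=c["K"]@q; return q[:2]/q[2]
def crop(img,x0,y0,x1,y1,f,name):
    im=cv2.resize(img[y0:y1,x0:x1],None,fx=f,fy=f,interpolation=cv2.INTER_CUBIC); cv2.imwrite(name,im)
def blobs(c,kind,minA=30):
    h=cv2.cvtColor(c["img"],cv2.COLOR_BGR2HSV)
    r={"blue":((112,150,60),(125,255,255)),"orange":((5,150,120),(14,255,255)),"yellow":((18,130,90),(32,255,255)),"green":((50,90,30),(85,255,255))}[kind]
    m=cv2.inRange(h,r[0],r[1]); n,l,st,ce=cv2.connectedComponentsWithStats(m)
    return [(st[i].tolist(),np.round(ce[i],1).tolist()) for i in range(1,n) if st[i][4]>=minA]
E
python3 - <<'E'
from h import *
from bench import arm
import pickle
C={}
for n in("scene","side","wrist"):
    C[n]=c=arm.camera(n)
    for k in("blue","orange","yellow","green"): print(n,k,blobs(c,k))
pickle.dump(C,open("C0.pkl","wb"))
crop(C["scene"]["img"],140,130,420,320,2.8,"pics/sc1.png")
crop(C["side"]["img"],150,140,400,300,3.2,"pics/si1.png")
E
```

```text
scene blue [([230, 84, 16, 13, 181], [237.9, 89.9]), ([258, 107, 15, 15, 192], [265.1, 113.8]), ([240, 192, 17, 17, 247], [248.5, 199.9]), ([307, 229, 23, 23, 414], [317.4, 239.9])]
scene orange [([213, 161, 16, 10, 112], [220.8, 165.0]), ([351, 190, 19, 11, 163], [360.7, 195.1])]
scene yellow [([248, 161, 17, 11, 124], [255.6, 166.6])]
scene green [([282, 180, 17, 14, 126], [290.5, 187.6])]
side blue [([337, 39, 12, 12, 126], [342.3, 44.5]), ([263, 106, 14, 3, 38], [269.5, 107.1]), ([237, 190, 15, 6, 54], [244.9, 192.3]), ([270, 224, 21, 10, 163], [280.2, 228.2])]
side orange [([227, 165, 14, 5, 59], [233.9, 166.9]), ([332, 196, 19, 8, 123], [341.4, 199.3])]
side yellow [([260, 169, 8, 10, 40], [263.8, 173.4]), ([269, 169, 7, 9, 41], [272.1, 172.9])]
side green [([169, 239, 10, 13, 43], [173.3, 244.8])]
wrist blue [([55, 0, 82, 52, 3414], [97.6, 22.1]), ([154, 363, 5, 12, 31], [156.2, 368.7])]
wrist orange [([317, 262, 59, 71, 2986], [346.5, 300.8])]
wrist yellow []
wrist green [([261, 0, 20, 15, 257], [270.7, 6.3]), ([286, 0, 21, 21, 365], [295.7, 9.1]), ([57, 301, 15, 13, 85], [65.7, 305.6])]
```

View pics/sc1.png

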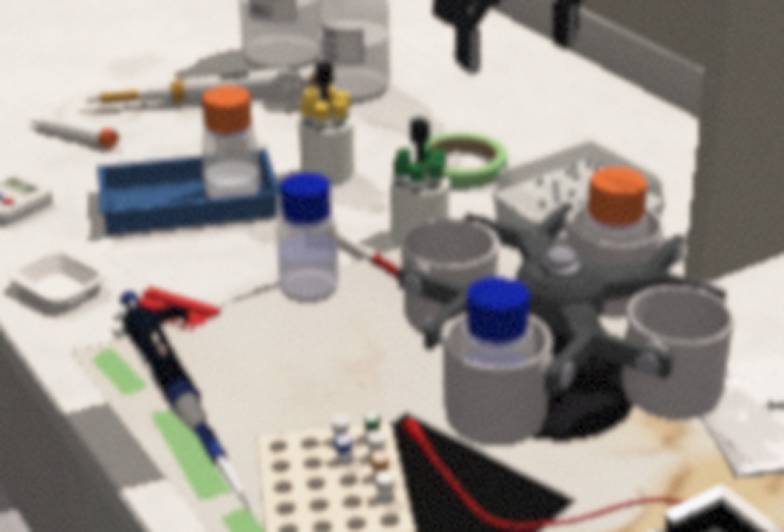

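View pics/si1.png

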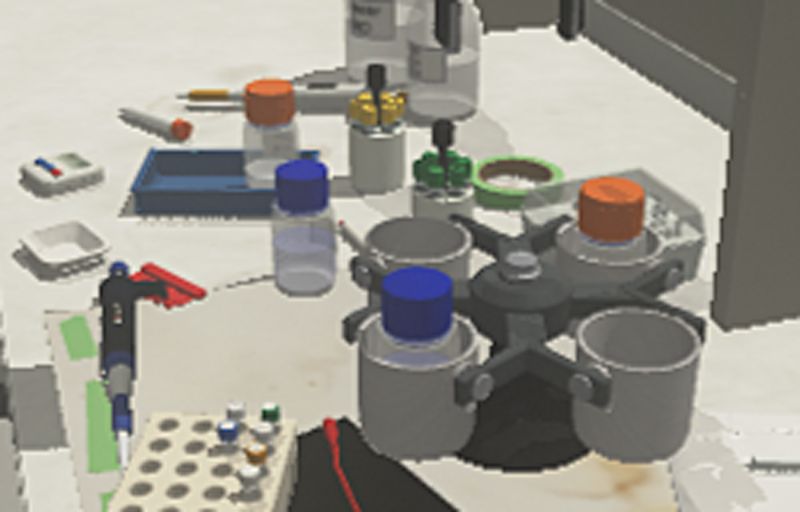

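```bash
python3 - <<'E'
from h import *
import pickle
C=pickle.load(open("C0.pkl","rb"))
M={"blue_b":((305,197),(302,186.5),.0945),"orange":((618,195),(611.5,210),.1355),"blue_a":((498.5,309.5),(417,304.5),.1355),
"yk":((323,75),(376.5,78),.113),"gk":((420,132),(443.5,134),.113),"trayor":((227,109),(270,102),.0985),"nut":((563,258),(522,262),.13),"bL":((450,252),(417,241),.111),"bR":((679,323),(637,340),.111)}
for k,(a,b,z) in M.items():
    a=(a[0]/2.8+140-.3,a[1]/2.8+130-.3); b=(b[0]/3.2+150-.3,b[1]/3.2+140-.3)
    p=at(C["scene"],*a,z); q=at(C["side"],*b,z)
    # triangulate
    A=[];B=[]
    for n,px in(("scene",a),("side",b)):
        c=C[n]; d=c["rotation"]@np.linalg.inv(c["K"])@np.array([*px,1.]); d/=np.linalg.norm(d); P=np.eye(3)-np.outer(d,d); A.append(P);B.append(P@c["origin"])
    t=np.linalg.solve(sum(A),sum(B))
    print(k,np.round(p,4),np.round(q,4),"tri",np.round(t,4))
print(at(C["wrist"],*(317+29.5,0),.15)) 
E
```

```text
blue_b [0.4757 0.1312 0.0945] [0.4747 0.1308 0.0945] tri [0.4742 0.1285 0.0958]
orange [ 0.6569 -0.0715  0.1355] [ 0.6546 -0.0721  0.1355] tri [ 0.6526 -0.0761  0.1382]
blue_a [ 0.4744 -0.1584  0.1355] [ 0.4732 -0.1578  0.1355] tri [ 0.4718 -0.1618  0.1381]
yk [0.5991 0.3147 0.113 ] [0.6013 0.3179 0.113 ] tri [0.6006 0.3168 0.1127]
gk [0.6099 0.1534 0.113 ] [0.6114 0.1591 0.113 ] tri [0.6068 0.1481 0.1169]
trayor [0.4959 0.3231 0.0985] [0.4954 0.3247 0.0985] tri [0.494  0.319  0.1006]
nut [ 0.5632 -0.1194  0.13  ] [ 0.564  -0.1165  0.13  ] tri [ 0.5613 -0.122   0.1325]
bL [ 0.5137 -0.0386  0.111 ] [ 0.52   -0.0273  0.111 ] tri [ 0.5149 -0.0381  0.1138]
bR [ 0.5979 -0.2148  0.111 ] [ 0.6053 -0.2063  0.111 ] tri [ 0.6004 -0.2129  0.1125]
[0.64011074 0.13037983 0.15      ]
```

```bash
python3 - <<'E'
from h import *
import pickle
C=pickle.load(open("C0.pkl","rb"))
S=lambda x,y:(x/2.8+139.7,y/2.8+129.7)
D=lambda x,y:(x/3.2+149.7,y/3.2+139.7)
for n,p,z in(("LFb",(109,231),0),("RFb",(274,214),0),("LFt",(101,203),.028),("LBt",(99,170),.028),("RBt",(268,152),.028),("RFt",(275,191),.028),("big1foot",(282,60),0),("big2foot",(356,92),0)):
    print(n,np.round(at(C["scene"],*S(*p),z),3))
for n,p,z in(("LFb",(136,215),0),("LFt",(133,188),.028),("LBt",(150,150),.028),("RBt",(320,152),.028),("big2foot",(443,118),0)):
    print("side",n,np.round(at(C["side"],*D(*p),z),3))
E
```

```text
LFb [0.365 0.328 0.   ]
RFb [0.515 0.271 0.   ]
LFt [0.363 0.335 0.028]
LBt [0.388 0.401 0.028]
RBt [0.549 0.345 0.028]
RFt [0.515 0.266 0.028]
big1foot [0.704 0.606 0.   ]
big2foot [0.731 0.476 0.   ]
side LFb [0.358 0.323 0.   ]
side LFt [0.358 0.324 0.028]
side LBt [0.389 0.413 0.028]
side RBt [0.551 0.352 0.028]
side big2foot [0.729 0.468 0.   ]
```

Request:
{"api": "arm_command", "payload": {
  "commands": [
    [-0.018, 0.014, 0, 0, 0, 0],
    [-0.018, 0.014, 0, 0, 0, 0],
    [-0.018, 0.014, 0, 0, 0, 0],
    [-0.018, 0.014, 0, 0, 0, 0],
    [0, 0, 0.02, 0, 0, 0],
    [0, 0, 0, 0, 0, 0],
    [0, 0, 0, 0, 0, 0],
    [0, 0, 0, 0, 0, 0],
    [0, 0, 0, 0, 0, 0],
    [0, 0, 0, 0, 0, 0]
  ]
}}

```text
t: 1.3
ee_pos: [0.6579, -0.0735, 0.2129]
eef_rot: [[-0.002, 1.0, 0.001], [1.0, 0.002, -0.0], [-0.0, 0.001, -1.0]]
ft_force: [0.1, 1.1, -0.0]
width: 1.002
```

```bash
python3 - <<'E'
from h import *
from bench import arm
s=arm.get_state(); print(s["t"],s["ee_pos"],np.round(s["eef_rot"],4).tolist(),s["joint_pos"])
c=arm.camera("wrist"); cv2.imwrite("pics/w1.png",c["img"]); print(blobs(c,"orange"))
for p in((.6557,-.072,.151),): print(proj(c,p))
E
```

```text
1.3 [ 0.65791473 -0.07346991  0.21293101] [[-0.002, 1.0, 0.0014], [1.0, 0.002, -0.0002], [-0.0003, 0.0014, -1.0]] [-1.76663703e+01  1.67876070e+01  1.57888096e+01  8.89217278e+01
  1.03645257e-02  7.22167460e+01]
[([230, 177, 76, 80, 4440], [268.4, 218.5])]
[270.95087613 226.36281569]
```

View pics/w1.png

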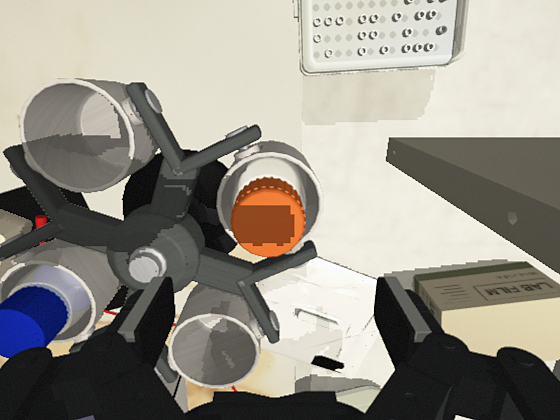

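Request:
{"api": "arm_command", "payload": {
  "commands": [
    [0.002, -0.003, 0.02, 0, 0, 0],
    [0, 0, 0.02, 0, 0, 0],
    [0, 0, 0.02, 0, 0, 0],
    [0, 0, 0.02, 0, 0, 0],
    [0, 0, 0.013, 0, 0, 0],
    [0, 0, 0, 0, 0, 0],
    [0, 0, 0, 0, 0, 0],
    [0, 0, 0, 0, 0, 0],
    [0, 0, 0, 0, 0, 0],
    [0, 0, 0, 0, 0, 0]
  ]
}}

```text
t: 2.35
ee_pos: [0.6582, -0.0713, 0.1244]
eef_rot: [[-0.004, 1.0, 0.011], [1.0, 0.004, -0.003], [-0.003, 0.011, -1.0]]
ft_force: [-0.0, -0.1, 0.4]
width: 1.001
```

Request:
{"api": "arm_command", "payload": {
  "commands": [
    [0, 0, 0, 0, 0, 0],
    [0, 0, 0, 0, 0, 0],
    [0, 0, 0, 0, 0, 0],
    [0, 0, 0, 0, 0, 0],
    [0, 0, 0, 0, 0, 0],
    [0, 0, 0, 0, 0, 0],
    [0, 0, 0, 0, 0, 0],
    [0, 0, 0, 0, 0, 0],
    [0, 0, 0, 0, 0, 0],
    [0, 0, 0, 0, 0, 0]
  ],
  "fingers": 30,
  "newtons": 40
}}

```text
t: 3.35
ee_pos: [0.6586, -0.0715, 0.126]
eef_rot: [[-0.004, 1.0, 0.013], [1.0, 0.004, -0.004], [-0.004, 0.013, -1.0]]
ft_force: [-1.5, 0.4, 1.3]
width: 0.517
```

```bash
python3 - <<'E'
from h import *
from bench import arm
c=arm.camera("scene"); crop(c["img"],300,130,460,250,4,"pics/s2.png")
s=arm.get_state(); print(s["t"],s["ee_pos"],s["ft_force"],s["width"],s["wrist_torque"])
E
```

```text
3.4 [ 0.6586166  -0.07155441  0.12595923] [-0.33213583 -0.10985731  0.30488879] 0.5166881799339126 [0.00747839 0.1906168  0.02280259]
```

View pics/s2.png

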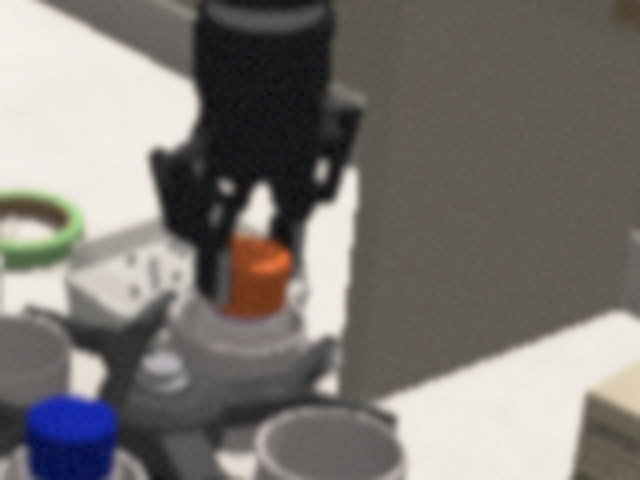

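Request:
{"api": "arm_command", "payload": {
  "commands": [
    [0, 0, -0.01, 0, 0, 0],
    [0, 0, -0.02, 0, 0, 0],
    [0, 0, -0.025, 0, 0, 0],
    [0, 0, -0.025, 0, 0, 0],
    [0, 0, -0.02, 0, 0, 0],
    [0, 0, -0.01, 0, 0, 0],
    [0, 0, 0, 0, 0, 0],
    [0.012, -0.007, 0, 0, 0, 0],
    [0.024, -0.014, 0, 0, 0, 0],
    [0.032, -0.0185, 0, 0, 0, 0]
  ]
}}

```text
t: 4.4
ee_pos: [0.6149, -0.0031, 0.2354]
eef_rot: [[0.001, 1.0, 0.006], [1.0, -0.001, -0.002], [-0.002, 0.006, -1.0]]
ft_force: [-0.3, 0.8, -1.5]
width: 0.511
```

```bash
python3 - <<'E'
from h import *
from bench import arm
c=arm.camera("scene"); crop(c["img"],200,80,460,260,3,"pics/s3.png")
s=arm.get_state(); print(s["t"],s["ee_pos"],s["ft_force"],s["width"])
E
```

```text
4.45 [0.61190759 0.00247908 0.2355081 ] [ 1.46888821  4.6719552  -1.46724725] 0.5158062797510695
```

View pics/s3.png

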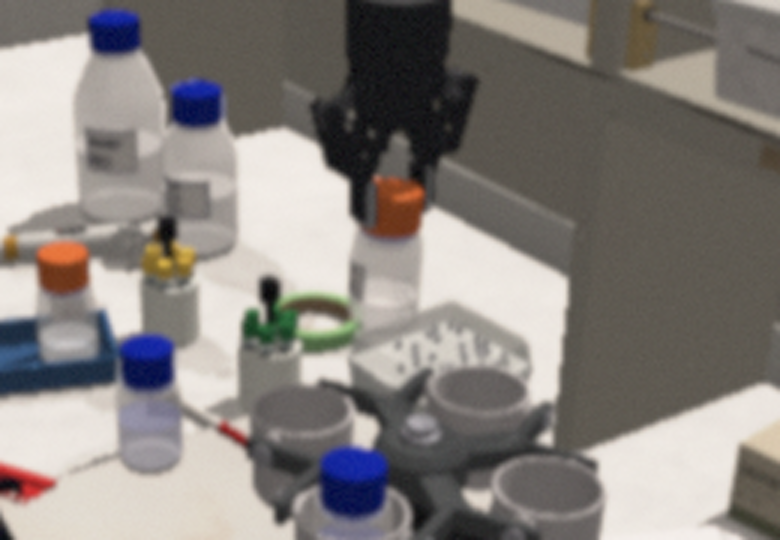

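Request:
{"api": "arm_command", "payload": {
  "commands": [
    [0.035, -0.02, 0, 0, 0, 0],
    [0.038, -0.022, 0, 0, 0, 0],
    [0.038, -0.022, 0, 0, 0, 0],
    [0.038, -0.022, 0, 0, 0, 0],
    [0.038, -0.022, 0, 0, 0, 0],
    [0.038, -0.022, 0, 0, 0, 0],
    [0.036, -0.02, 0, 0, 0, 0],
    [0.03, -0.017, 0, 0, 0, 0],
    [0.02, -0.01, 0, 0, 0, 0],
    [0.01, -0.005, 0, 0, 0, 0]
  ]
}}

```text
t: 5.45
ee_pos: [0.4074, 0.3384, 0.2218]
eef_rot: [[-0.007, 1.0, -0.015], [1.0, 0.007, 0.0], [0.0, -0.015, -1.0]]
ft_force: [0.1, -0.1, -1.5]
width: 0.515
```

```bash
python3 - <<'E'
from h import *
from bench import arm
s=arm.get_state(); print(s["t"],s["ee_pos"],np.round(s["eef_rot"],4).tolist(),np.round(s["joint_pos"],1))
c=arm.camera("wrist"); cv2.imwrite("pics/w4.png",c["img"])
c0=np.array([.4544,.3398]); u=np.array([.934,-.358]);v=np.array([.358,.934])
for a,b in((-84,-48),(84,-48),(84,48),(-84,48)):
    p=c0+u*a/1e3+v*b/1e3; print(np.round(proj(c,(*p,.028))))
print(proj(c,(.4133,.3555,.004)))
E
```

```text
5.45 [0.40738264 0.33842433 0.22178677] [[-0.0069, 0.9999, -0.0146], [1.0, 0.0069, 0.0], [0.0001, -0.0146, -0.9999]] [ 25.3  -5.5  -7.   89.3   0.4 114.9]
[228. 190.]
[380. 247.]
[425. 163.]
[263.  96.]
[283.34700005 156.18244642]
```

View pics/w4.png

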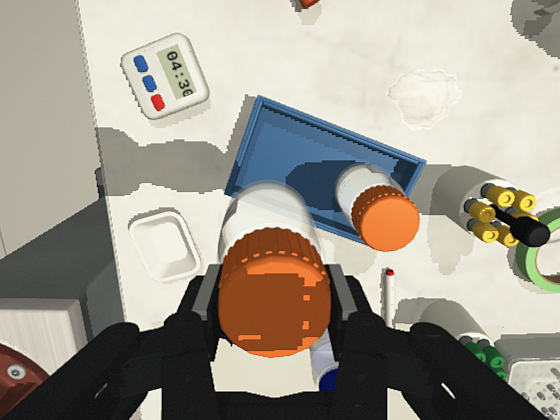

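Request:
{"api": "arm_command", "payload": {
  "commands": [
    [0.009, 0.003, 0, -0.0276, -0.004, 0],
    [0.008, 0.003, 0, 0, 0, 0],
    [0, 0, 0.015, 0, 0, 0],
    [0, 0, 0.02, 0, 0, 0],
    [0, 0, 0.02, 0, 0, 0],
    [0, 0, 0.02, 0, 0, 0],
    [0, 0, 0.02, 0, 0, 0],
    [0, 0, 0.01, 0, 0, 0],
    [0, 0, 0, 0, 0, 0],
    [0, 0, 0, 0, 0, 0]
  ]
}}

```text
t: 6.5
ee_pos: [0.4166, 0.3514, 0.1046]
eef_rot: [[-0.0, 1.0, 0.011], [1.0, 0.0, -0.008], [-0.008, 0.011, -1.0]]
ft_force: [0.5, -0.4, -1.2]
width: 0.516
```

Request:
{"api": "arm_command", "payload": {
  "commands": [
    [0.004, -0.003, 0.004, 0, -0.004, 0],
    [0, 0, 0.004, 0, 0, 0],
    [0, 0, 0.003, 0, 0, 0],
    [0, 0, 0.002, 0, 0, 0],
    [0, 0, 0.002, 0, 0, 0],
    [0, 0, 0.001, 0, 0, 0],
    [0, 0, 0.001, 0, 0, 0],
    [0, 0, 0.001, 0, 0, 0],
    [0, 0, 0, 0, 0, 0],
    [0, 0, 0, 0, 0, 0]
  ]
}}

```text
t: 7.5
ee_pos: [0.4157, 0.3568, 0.089]
eef_rot: [[-0.0, 1.0, 0.016], [1.0, 0.001, -0.009], [-0.009, 0.016, -1.0]]
ft_force: [0.1, -0.5, -1.9]
width: 0.515
```

```bash
python3 - <<'E'
from h import *
from bench import arm
c=arm.camera("side"); crop(c["img"],150,100,310,220,4,"pics/s5.png")
s=arm.get_state(); print(s["t"],s["ee_pos"],s["ft_force"],s["width"])
E
```

```text
7.55 [0.41571878 0.35675291 0.08897001] [ 0.03553227  0.12644638 -1.66400777] 0.5153555379572807
```

View pics/s5.png

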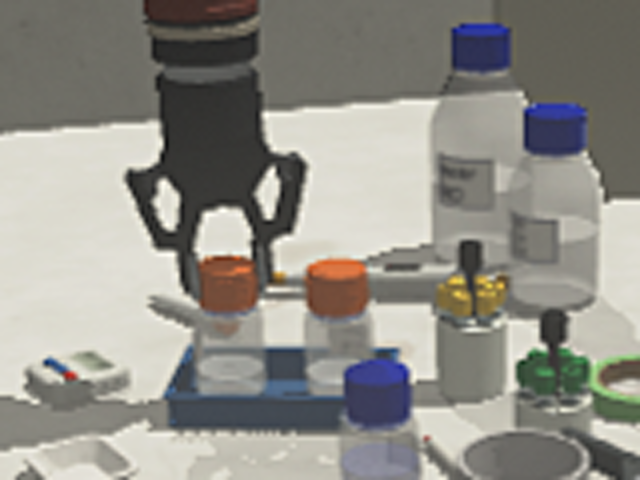

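Nearly on the floor; lower until contact.

Request:
{"api": "arm_command", "payload": {
  "commands": [
    [0, 0, 0.001, -0.003, -0.005, 0],
    [0, 0, 0.001, 0, 0, 0],
    [0, 0, 0.001, 0, 0, 0],
    [0, 0, 0.001, 0, 0, 0],
    [0, 0, 0.001, 0, 0, 0],
    [0, 0, 0, 0, 0, 0],
    [0, 0, 0, 0, 0, 0],
    [0, 0, 0, 0, 0, 0],
    [0, 0, 0, 0, 0, 0],
    [0, 0, 0, 0, 0, 0]
  ]
}}

```text
t: 8.55
ee_pos: [0.4157, 0.3583, 0.0888]
eef_rot: [[-0.002, 1.0, 0.021], [1.0, 0.002, -0.012], [-0.012, 0.021, -1.0]]
ft_force: [-0.7, -1.3, 1.7]
width: 0.514
```

Request:
{"api": "arm_command", "payload": {
  "commands": [
    [0, 0, 0, 0.006, 0.006, 0],
    [0, 0, 0.0005, 0, 0, 0],
    [0, 0, 0, 0, 0, 0],
    [0, 0, 0, 0, 0, 0],
    [0, 0, 0, 0, 0, 0],
    [0, 0, 0, 0, 0, 0],
    [0, 0, 0, 0, 0, 0],
    [0, 0, 0, 0, 0, 0],
    [0, 0, 0, 0, 0, 0],
    [0, 0, 0, 0, 0, 0]
  ]
}}

```text
t: 9.55
ee_pos: [0.4161, 0.3584, 0.0889]
eef_rot: [[-0.002, 1.0, 0.015], [1.0, 0.002, -0.005], [-0.005, 0.015, -1.0]]
ft_force: [-1.0, -0.6, 0.5]
width: 0.514
```

Request:
{"api": "arm_command", "payload": {
  "commands": [
    [0, 0, 0, 0, 0, 0],
    [0, 0, 0, 0, 0, 0],
    [0, 0, 0, 0, 0, 0],
    [0, 0, 0, 0, 0, 0],
    [0, 0, -0.01, 0, 0, 0],
    [0, 0, -0.02, 0, 0, 0],
    [0, 0, -0.03, 0, 0, 0],
    [0, 0, -0.03, 0, 0, 0],
    [0, 0, -0.02, 0, 0, 0],
    [0, 0, -0.01, 0.01, 0.006, 0]
  ],
  "fingers": 85
}}

```text
t: 10.55
ee_pos: [0.4128, 0.3584, 0.2141]
eef_rot: [[-0.002, 1.0, 0.003], [1.0, 0.002, -0.0], [-0.0, 0.003, -1.0]]
ft_force: [-0.3, 1.3, 0.5]
width: 0.845
```

```bash
python3 - <<'E'
from h import *
from bench import arm
c=arm.camera("side"); crop(c["img"],150,100,310,220,4,"pics/s6.png")
s=arm.get_state(); print(s["t"],s["ee_pos"],s["ft_force"],s["width"])
print(np.round(s["eef_rot"],3).tolist())
E
```

```text
10.6 [0.41347961 0.35852665 0.21527775] [ 0.10484952 -0.36880356  1.77644789] 0.8542687949351184
[[-0.002, 1.0, 0.004], [1.0, 0.002, 0.001], [0.001, 0.004, -1.0]]
```

View pics/s6.png

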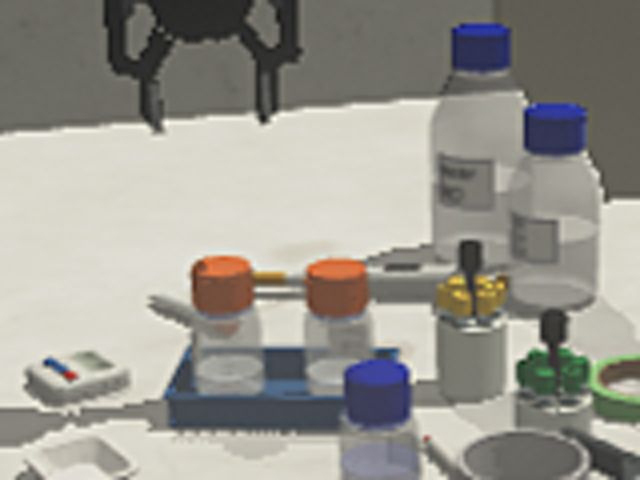

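```bash
python3 - <<'E'
from h import *
from bench import arm
c=arm.camera("wrist"); cv2.imwrite("pics/w7.png",c["img"])
d=arm.camera("side"); e=arm.camera("scene")
a=cv2.resize(d["img"][150:220,180:280],None,fx=4,fy=4,interpolation=cv2.INTER_CUBIC)
b=cv2.resize(e["img"][140:220,160:260],None,fx=4,fy=4,interpolation=cv2.INTER_CUBIC)
cv2.imwrite("pics/sw7.png",cv2.vconcat([a,b]))
for cc,n in((d,"side"),(e,"scene"),(c,"wrist")):
  print(n,[b for b in blobs(cc,"orange")])
  for x,y in((.4135,.3565),(.4955,.324)): print([np.round(proj(cc,(x,y,z)),1).tolist() for z in(.004,.0985,.114)])
E
```

```text
side [([200, 164, 12, 5, 49], [206.0, 166.1]), ([227, 165, 14, 5, 59], [233.9, 166.9])]
[[207.9, 199.0], [205.8, 171.2], [205.4, 166.4]]
[[235.4, 199.5], [234.2, 171.6], [234.0, 166.9]]
scene [([326, 7, 12, 3, 32], [331.8, 8.0]), ([213, 161, 16, 10, 112], [220.8, 164.9]), ([180, 163, 16, 13, 123], [187.9, 167.5])]
[[190.9, 201.9], [187.7, 171.2], [187.2, 166.0]]
[[222.6, 199.0], [220.5, 168.5], [220.1, 163.4]]
wrist [([287, 5, 24, 24, 343], [298.7, 16.8]), ([242, 175, 62, 62, 2909], [272.8, 205.8]), ([349, 220, 59, 56, 2443], [378.8, 247.9])]
[[273.8, 175.9], [274.0, 204.5], [274.1, 211.0]]
[[350.8, 205.7], [375.3, 242.6], [380.9, 251.0]]
```

View pics/w7.png

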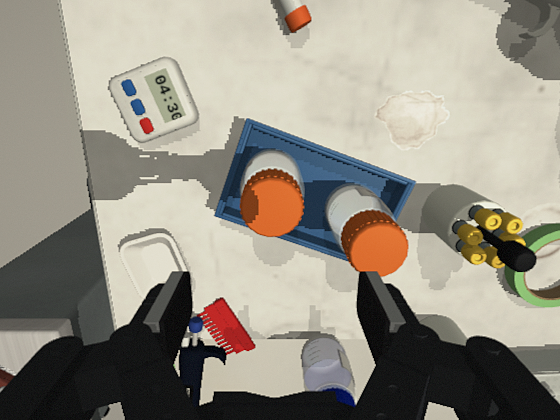

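View pics/sw7.png

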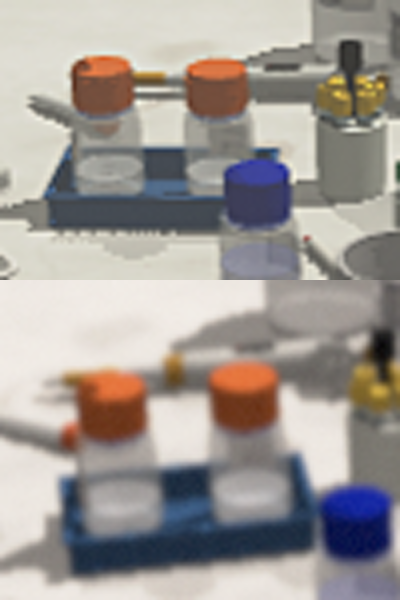

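Request:
{"api": "arm_command", "payload": {
  "commands": [
    [-0.02, 0.005, 0, 0.003, 0, 0],
    [-0.03, 0.008, 0, 0, 0, 0],
    [-0.035, 0.01, 0, 0, 0, 0],
    [-0.035, 0.01, 0, 0, 0, 0],
    [-0.035, 0.01, 0, 0, 0, 0],
    [-0.03, 0.009, 0, 0, 0, 0],
    [-0.025, 0.006, 0, 0, 0, 0],
    [-0.015, 0.003, 0, 0, 0, 0],
    [0, 0, 0.02, 0, 0, 0],
    [0, 0, 0, 0, 0, 0]
  ]
}}

```text
t: 11.75
ee_pos: [0.4679, 0.1226, 0.1729]
eef_rot: [[-0.002, 1.0, -0.027], [1.0, 0.002, -0.006], [-0.006, -0.027, -1.0]]
ft_force: [-0.4, -0.0, -1.3]
width: 0.851
```

```bash
python3 - <<'E'
from h import *
from bench import arm
s=arm.get_state(); print(s["t"],s["ee_pos"],np.round(s["eef_rot"],3).tolist())
c=arm.camera("wrist"); cv2.imwrite("pics/w8.png",c["img"]); print(proj(c,(.475,.131,.11)),proj(c,(.6115,.1555,.124)),proj(c,(.522,-.025,.111)),blobs(c,"blue"))
E
```

```text
11.75 [0.4678593  0.122634   0.17287855] [[-0.002, 1.0, -0.027], [1.0, 0.002, -0.006], [-0.006, -0.027, -1.0]]
[288.79008245 215.14770592] [537.04217561 185.10042251] [347.33601198 408.14229174] [([97, 108, 20, 18, 306], [106.2, 116.9]), ([254, 168, 69, 76, 4120], [287.8, 206.3]), ([97, 276, 28, 18, 332], [110.1, 285.2]), ([106, 319, 13, 22, 166], [110.9, 328.1])]
```

View pics/w8.png

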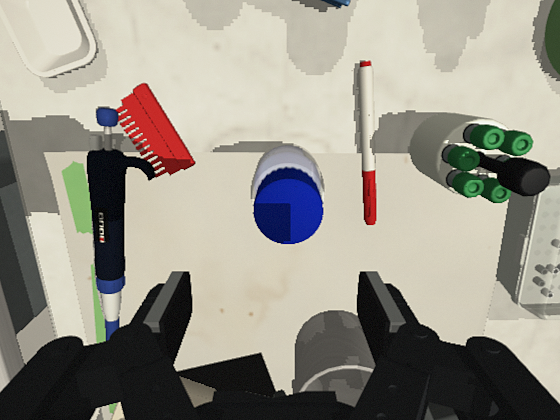

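Request:
{"api": "arm_command", "payload": {
  "commands": [
    [0.0095, 0.007, 0.01, -0.02, 0.006, 0],
    [0, 0, 0.02, 0, 0, 0],
    [0, 0, 0.02, 0, 0, 0],
    [0, 0, 0.02, 0, 0, 0],
    [0, 0, 0.014, 0, 0, 0],
    [0, 0, 0.007, 0, 0, 0],
    [0, 0, 0, 0, 0, 0],
    [0, 0, 0, 0, 0, 0],
    [0, 0, 0, 0, 0, 0],
    [0, 0, 0, 0, 0, 0]
  ]
}}

```text
t: 12.8
ee_pos: [0.4762, 0.1354, 0.0845]
eef_rot: [[-0.007, 1.0, -0.001], [1.0, 0.007, 0.0], [0.0, -0.001, -1.0]]
ft_force: [-0.1, 1.0, 0.2]
width: 0.849
```

Request:
{"api": "arm_command", "payload": {
  "commands": [
    [-0.003, 0, 0.001, 0, 0, 0],
    [0, 0, 0, 0, 0, 0],
    [0, 0, 0, 0, 0, 0],
    [0, 0, 0, 0, 0, 0],
    [0, 0, 0, 0, 0, 0],
    [0, 0, 0, 0, 0, 0],
    [0, 0, 0, 0, 0, 0],
    [0, 0, 0, 0, 0, 0],
    [0, 0, 0, 0, 0, 0],
    [0, 0, 0, 0, 0, 0]
  ],
  "fingers": 30,
  "newtons": 50
}}

```text
t: 13.8
ee_pos: [0.477, 0.1321, 0.0848]
eef_rot: [[-0.007, 1.0, 0.001], [1.0, 0.007, 0.0], [0.0, 0.001, -1.0]]
ft_force: [-0.8, -0.2, 0.7]
width: 0.5
```

```bash
python3 - <<'E'
from h import *
from bench import arm
s=arm.get_state(); print(s["t"],s["ee_pos"],s["width"],np.round(s["eef_rot"],3).tolist(),s["ft_force"])
e=arm.camera("side"); crop(e["img"],190,130,310,220,5,"pics/sw9.png")
E
```

```text
13.8 [0.47698883 0.13207663 0.08484688] 0.4998266635828242 [[-0.007, 1.0, 0.001], [1.0, 0.007, 0.0], [0.0, 0.001, -1.0]] [-0.75460502 -0.18858304  0.71444939]
```

View pics/sw9.png

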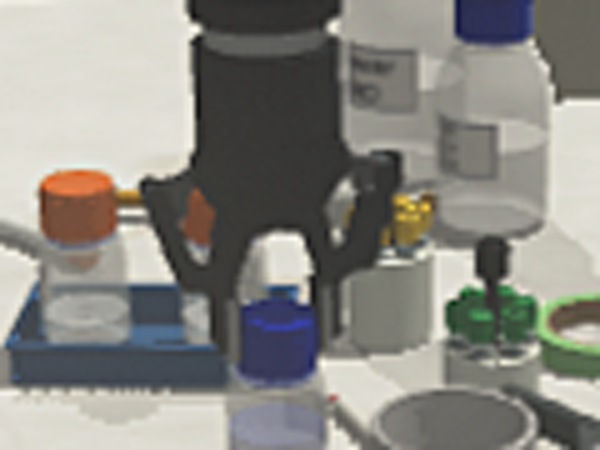

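```bash
python3 - <<'E'
from h import *
from bench import arm
import pickle
C={n:arm.camera(n) for n in("scene","side")}; pickle.dump(C,open("C1.pkl","wb"))
crop(C["scene"]["img"],270,180,410,285,5.6,"pics/r1.png"); crop(C["side"]["img"],250,180,390,285,5.6,"pics/r2.png")
# overlay predicted rims
cen=np.array([.565,-.115]);u=np.array([.904,.427]);u/=np.linalg.norm(u);v=np.array([-u[1],u[0]])
for n,(x0,y0),f in(("scene",(270,180),"r1"),("side",(250,180),"r2")):
    im=cv2.imread(f"pics/{f}.png")
    for w in(u,-u,v,-v):
        for r in(.036,):
            pts=[]
            for a in np.linspace(0,2*np.pi,60):
                p=cen+.1*w+r*np.array([np.cos(a),np.sin(a)]); q=proj(C[n],(*p,.111)); pts.append(((q+.5-np.array([x0,y0]))*5.6))
            cv2.polylines(im,[np.int32(pts)],True,(0,255,255),1)
    cv2.imwrite(f"pics/{f}o.png",im)
E
```

```text
(no output)
```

View pics/r1o.png

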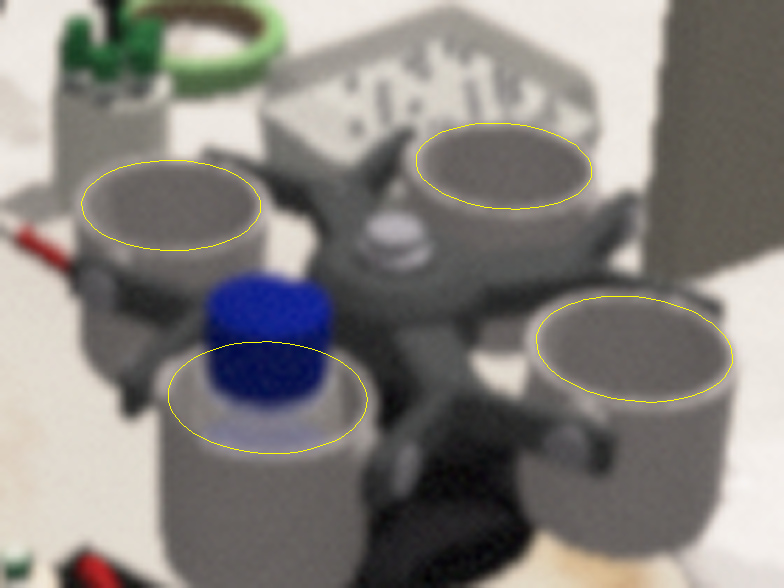

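View pics/r2o.png

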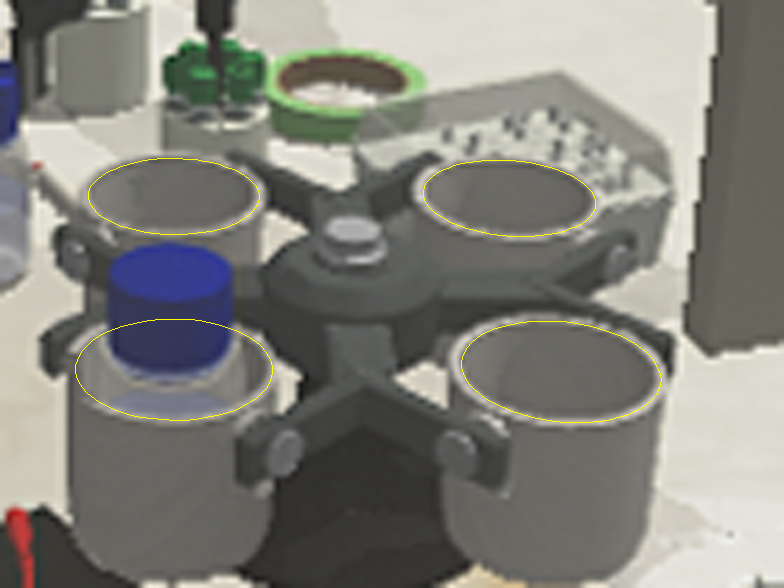

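Request:
{"api": "arm_command", "payload": {
  "commands": [
    [0, 0, -0.01, 0, 0, 0],
    [0, 0, -0.025, 0, 0, 0],
    [0, 0, -0.035, 0, 0, 0],
    [0, 0, -0.035, 0, 0, 0],
    [0, 0, -0.025, 0, 0, 0],
    [0, 0, -0.015, 0, 0, 0],
    [-0.01, 0.008, 0, 0, 0, 0],
    [-0.02, 0.018, 0, 0, 0, 0],
    [-0.028, 0.025, 0, 0, 0, 0],
    [-0.032, 0.028, 0, 0, 0, 0]
  ]
}}

```text
t: 14.95
ee_pos: [0.556, 0.0416, 0.2366]
eef_rot: [[-0.013, 1.0, -0.001], [1.0, 0.013, 0.001], [0.001, -0.001, -1.0]]
ft_force: [0.4, -0.4, -0.9]
width: 0.496
```

Request:
{"api": "arm_command", "payload": {
  "commands": [
    [-0.03, 0.026, 0, 0, 0, 0],
    [-0.03, 0.026, 0, 0, 0, 0],
    [-0.024, 0.021, 0, 0, 0, 0],
    [-0.015, 0.013, 0, 0, 0, 0],
    [-0.008, 0.007, 0, 0, 0, 0],
    [-0.002, 0.002, 0, 0, 0, 0],
    [0, 0, 0, 0, 0, 0],
    [0, 0, 0, 0, 0, 0],
    [0, 0, 0, 0, 0, 0],
    [0, 0, 0, 0, 0, 0]
  ]
}}

```text
t: 15.95
ee_pos: [0.6558, -0.0803, 0.2247]
eef_rot: [[-0.007, 1.0, -0.012], [1.0, 0.007, 0.002], [0.002, -0.012, -1.0]]
ft_force: [-0.2, 0.2, -2.3]
width: 0.499
```

```bash
python3 - <<'E'
from h import *
from bench import arm
s=arm.get_state(); print(s["t"],s["ee_pos"],s["width"],np.round(s["eef_rot"],3).tolist(),s["ft_force"])
e=arm.camera("scene"); crop(e["img"],270,60,440,260,3,"pics/s10.png")
E
```

```text
15.95 [ 0.65582158 -0.0803405   0.22473341] 0.49929602427720915 [[-0.007, 1.0, -0.012], [1.0, 0.007, 0.002], [0.002, -0.012, -1.0]] [-0.18028888  0.15240638 -2.31997815]
```

View pics/s10.png

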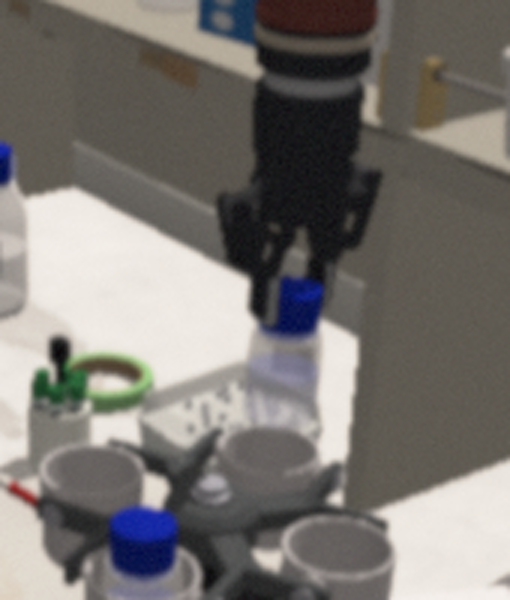

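Request:
{"api": "arm_command", "payload": {
  "commands": [
    [0.008, 0, 0, -0.011, 0, 0],
    [0, 0, 0.005, 0, 0, 0],
    [0, 0, 0.01, 0, 0, 0],
    [0, 0, 0.007, 0, 0, 0],
    [0, 0, 0, 0, 0, 0],
    [0, 0, 0, 0, 0, 0],
    [0, 0, 0, 0, 0, 0],
    [0, 0, 0, 0, 0, 0],
    [0, 0, 0, 0, 0, 0],
    [0, 0, 0, 0, 0, 0]
  ]
}}

```text
t: 17.0
ee_pos: [0.6555, -0.0706, 0.2014]
eef_rot: [[-0.008, 1.0, 0.001], [1.0, 0.008, 0.002], [0.002, 0.001, -1.0]]
ft_force: [0.0, 0.6, -1.8]
width: 0.5
```

```bash
python3 - <<'E'
from h import *
from bench import arm
s=arm.get_state(); print(s["t"],s["ee_pos"],s["width"],np.round(s["eef_rot"],3).tolist(),s["ft_force"])
C={n:arm.camera(n) for n in("scene","side")}
ims=[]
for n,(x0,y0) in(("scene",(300,130)),("side",(280,130))):
    im=cv2.resize(C[n]["img"][y0:y0+110,x0:x0+130],None,fx=3,fy=3,interpolation=cv2.INTER_CUBIC)
    pts=[(proj(C[n],(.6554+.036*np.cos(a),-.0723+.036*np.sin(a),.111))+.5-[x0,y0])*3 for a in np.linspace(0,6.28,60)]
    cv2.polylines(im,[np.int32(pts)],True,(0,255,255),1)
    zb=s["ee_pos"][2]-.0848
    pts=[(proj(C[n],(s["ee_pos"][0]+.028*np.cos(a),s["ee_pos"][1]+.028*np.sin(a),zb))+.5-[x0,y0])*3 for a in np.linspace(0,6.28,60)]
    cv2.polylines(im,[np.int32(pts)],True,(0,0,255),1)
    ims.append(im)
cv2.imwrite("pics/s11.png",cv2.hconcat(ims))
E
```

```text
17.0 [ 0.6555365  -0.07061229  0.20139802] 0.49985183091998187 [[-0.008, 1.0, 0.001], [1.0, 0.008, 0.002], [0.002, 0.001, -1.0]] [ 6.86300457e-04  6.33241621e-01 -1.81469066e+00]
```

View pics/s11.png

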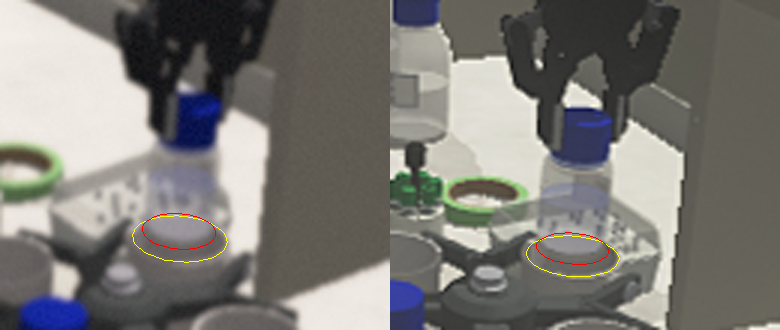

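Request:
{"api": "arm_command", "payload": {
  "commands": [
    [-0.0015, 0, 0.005, 0, 0, 0],
    [0, 0, 0.01, 0, 0, 0],
    [0, 0, 0.01, 0, 0, 0],
    [0, 0, 0.01, 0, 0, 0],
    [0, 0, 0.01, 0, 0, 0],
    [0, 0, 0.008, 0, 0, 0],
    [0, 0, 0.004, 0, 0, 0],
    [0, 0, 0.002, 0, 0, 0],
    [0, 0, 0, 0, 0, 0],
    [0, 0, 0, 0, 0, 0]
  ]
}}

```text
t: 18.1
ee_pos: [0.6547, -0.0718, 0.1354]
eef_rot: [[-0.008, 1.0, -0.002], [1.0, 0.008, 0.003], [0.003, -0.002, -1.0]]
ft_force: [0.8, 0.3, -1.7]
width: 0.499
```

Request:
{"api": "arm_command", "payload": {
  "commands": [
    [0, 0, 0.003, 0, 0, 0],
    [0, 0, 0.003, 0, 0, 0],
    [0, 0, 0.002, 0, 0, 0],
    [0, 0, 0.0015, 0, 0, 0],
    [0, 0, 0.0015, 0, 0, 0],
    [0, 0, 0.001, 0, 0, 0],
    [0, 0, 0.001, 0, 0, 0],
    [0, 0, 0.001, 0, 0, 0],
    [0, 0, 0, 0, 0, 0],
    [0, 0, 0, 0, 0, 0]
  ]
}}

```text
t: 19.1
ee_pos: [0.6563, -0.0723, 0.1261]
eef_rot: [[-0.008, 1.0, 0.004], [1.0, 0.008, 0.0], [0.0, 0.004, -1.0]]
ft_force: [-0.4, 0.2, -1.3]
width: 0.499
```

Request:
{"api": "arm_command", "payload": {
  "commands": [
    [0, 0, 0.0015, 0, 0, 0],
    [0, 0, 0.0015, 0, 0, 0],
    [0, 0, 0.0015, 0, 0, 0],
    [0, 0, 0.0015, 0, 0, 0],
    [0, 0, 0.0015, 0, 0, 0],
    [0, 0, 0.001, 0, 0, 0],
    [0, 0, 0.001, 0, 0, 0],
    [0, 0, 0.001, 0, 0, 0],
    [0, 0, 0, 0, 0, 0],
    [0, 0, 0, 0, 0, 0]
  ]
}}

```text
t: 20.1
ee_pos: [0.6571, -0.0731, 0.1263]
eef_rot: [[-0.009, 1.0, 0.01], [1.0, 0.009, -0.003], [-0.003, 0.01, -1.0]]
ft_force: [-0.4, 0.3, 0.9]
width: 0.498
```

Request:
{"api": "arm_command", "payload": {
  "commands": [
    [0, 0, 0, 0.004, 0.002, 0],
    [0, 0, 0, 0, 0, 0],
    [0, 0, 0, 0, 0, 0],
    [0, 0, 0, 0, 0, 0],
    [0, 0, -0.01, 0, 0, 0],
    [0, 0, -0.02, 0, 0, 0],
    [0, 0, -0.03, 0, 0, 0],
    [0, 0, -0.025, 0, 0, 0],
    [0, 0, -0.01, 0, 0, 0],
    [0, 0, 0, 0, 0, 0]
  ],
  "fingers": 75
}}

```text
t: 21.1
ee_pos: [0.6564, -0.0731, 0.2262]
eef_rot: [[-0.008, 1.0, 0.006], [1.0, 0.008, -0.001], [-0.001, 0.006, -1.0]]
ft_force: [-0.7, -0.1, -0.5]
width: 0.753
```

```bash
python3 - <<'E'
from h import *
from bench import arm
s=arm.get_state(); print(s["t"],s["ee_pos"],s["width"],np.round(s["eef_rot"],3).tolist(),s["ft_force"])
C={n:arm.camera(n) for n in("scene","side")}
ims=[]
for n,(x0,y0) in(("scene",(270,170)),("side",(250,170))):
    im=cv2.resize(C[n]["img"][y0:y0+120,x0:x0+140],None,fx=2.8,fy=2.8,interpolation=cv2.INTER_CUBIC)
    for (x,y,r,z) in((.6554,-.0723,.023,.151),(.4746,-.1577,.023,.151)):
        pts=[(proj(C[n],(x+r*np.cos(a),y+r*np.sin(a),z))+.5-[x0,y0])*2.8 for a in np.linspace(0,6.28,60)]
        cv2.polylines(im,[np.int32(pts)],True,(0,255,255),1)
    ims.append(im)
cv2.imwrite("pics/s12.png",cv2.hconcat(ims))
E
```

```text
21.1 [ 0.65638012 -0.073058    0.22620017] 0.7525961191578134 [[-0.008, 1.0, 0.006], [1.0, 0.008, -0.001], [-0.001, 0.006, -1.0]] [-0.68407996 -0.14094584 -0.47413788]
```

View pics/s12.png

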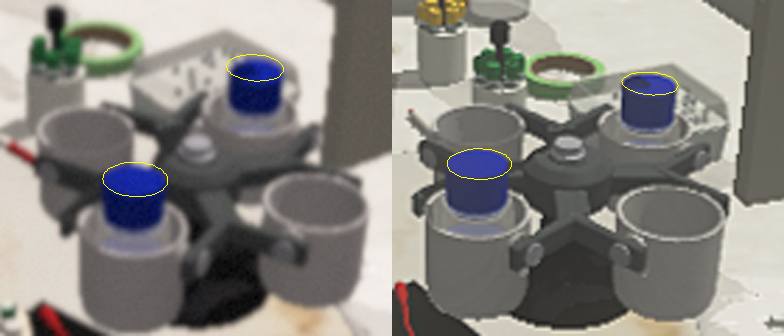

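Request:
{"api": "arm_command", "payload": {
  "commands": [
    [0.015, -0.003, 0, 0.005, 0, 0],
    [0.028, -0.006, 0, 0, 0, 0],
    [0.035, -0.007, 0, 0, 0, 0],
    [0.035, -0.007, 0, 0, 0, 0],
    [0.035, -0.007, 0, 0, 0, 0],
    [0.03, -0.006, 0, 0, 0, 0],
    [0.022, -0.004, 0, 0, 0, 0],
    [0.014, -0.002, 0, 0, 0, 0],
    [0.005, 0, 0.015, 0, 0, 0],
    [0, 0, 0.01, 0, 0, 0]
  ],
  "fingers": 55
}}

```text
t: 22.2
ee_pos: [0.6017, 0.1604, 0.1845]
eef_rot: [[-0.009, 1.0, -0.021], [1.0, 0.009, 0.002], [0.002, -0.021, -1.0]]
ft_force: [0.4, -1.0, 0.0]
width: 0.55
```

```bash
python3 - <<'E'
from h import *
from bench import arm
s=arm.get_state(); print(s["t"],s["ee_pos"],np.round(s["eef_rot"],3).tolist(),s["width"])
c=arm.camera("wrist"); cv2.imwrite("pics/w13.png",c["img"]); print(proj(c,(.6105,.156,.124)),proj(c,(.6105,.156,.088)))
E
```

```text
22.2 [0.60174313 0.16035291 0.18448582] [[-0.009, 1.0, -0.021], [1.0, 0.009, 0.002], [0.002, -0.021, -1.0]] 0.5499540442046321
[290.50431041 236.29318366] [289.3834975  216.59081079]
```

View pics/w13.png

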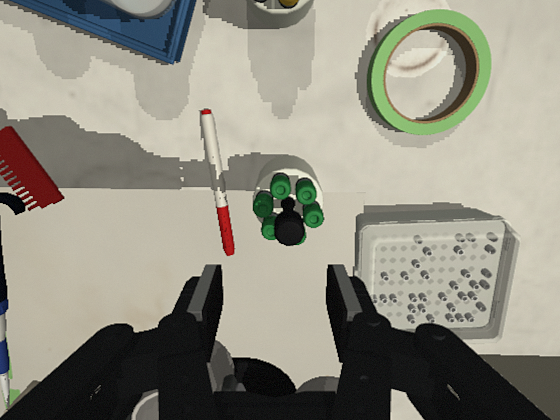

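Request:
{"api": "arm_command", "payload": {
  "commands": [
    [-0.0035, 0.008, 0.005, -0.02, 0, 0],
    [0, 0, 0.015, 0, 0, 0],
    [0, 0, 0.02, 0, 0, 0],
    [0, 0, 0.02, 0, 0, 0],
    [0, 0, 0.015, 0, 0, 0],
    [0, 0, 0.006, 0, 0, 0],
    [0, 0, 0.002, 0, 0, 0],
    [0, 0, 0, 0, 0, 0],
    [0, 0, 0, 0, 0, 0],
    [0, 0, 0, 0, 0, 0]
  ]
}}

```text
t: 23.25
ee_pos: [0.6076, 0.1502, 0.0904]
eef_rot: [[-0.0, 1.0, -0.009], [1.0, 0.0, 0.001], [0.001, -0.009, -1.0]]
ft_force: [0.4, 0.3, -0.7]
width: 0.553
```

```bash
python3 - <<'E'
from h import *
from bench import arm
s=arm.get_state(); print(s["t"],s["ee_pos"],np.round(s["eef_rot"],3).tolist(),s["width"])
c=arm.camera("side"); crop(c["img"],220,110,350,210,6,"pics/s14.png")
E
```

```text
23.25 [0.60761321 0.15021665 0.09037855] [[-0.0, 1.0, -0.009], [1.0, 0.0, 0.001], [0.001, -0.009, -1.0]] 0.5527823026909284
```

View pics/s14.png

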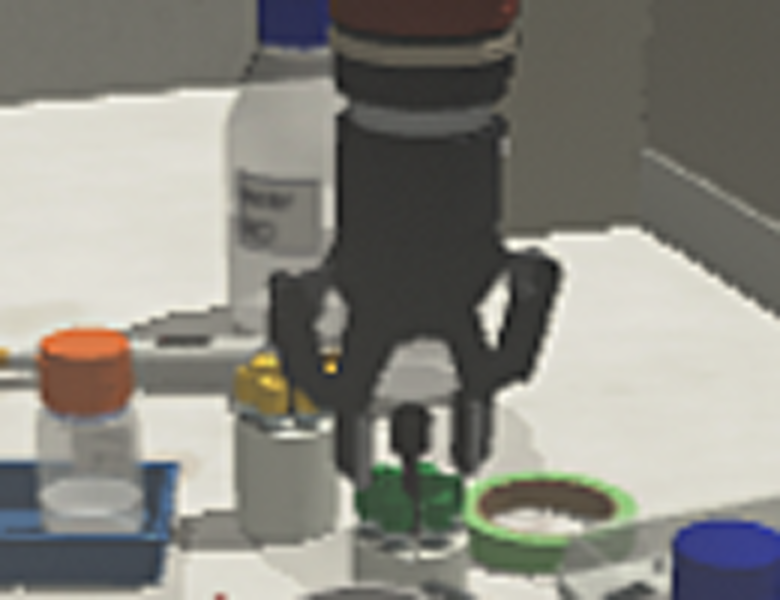

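Request:
{"api": "arm_command", "payload": {
  "commands": [
    [0.006, 0.001, -0.005, -0.008, 0, 0],
    [0, 0, 0, 0, 0, 0],
    [0, 0, 0, 0, 0, 0],
    [0, 0, 0, 0, 0, 0],
    [0, 0, 0, 0, 0, 0],
    [0, 0, 0, 0, 0, 0],
    [0, 0, 0, 0, 0, 0],
    [0, 0, 0, 0, 0, 0],
    [0, 0, 0, 0, 0, 0],
    [0, 0, 0, 0, 0, 0]
  ]
}}

```text
t: 24.3
ee_pos: [0.6096, 0.157, 0.0974]
eef_rot: [[-0.001, 1.0, 0.002], [1.0, 0.001, 0.001], [0.001, 0.002, -1.0]]
ft_force: [0.1, -0.7, 0.2]
width: 0.549
```

Request:
{"api": "arm_command", "payload": {
  "commands": [
    [0, 0, 0, 0, 0, 0],
    [0, 0, 0, 0, 0, 0],
    [0, 0, 0, 0, 0, 0],
    [0, 0, 0, 0, 0, 0],
    [0, 0, 0, 0, 0, 0],
    [0, 0, 0, 0, 0, 0],
    [0, 0, 0, 0, 0, 0],
    [0, 0, 0, 0, 0, 0],
    [0, 0, 0, 0, 0, 0],
    [0, 0, 0, 0, 0, 0]
  ],
  "fingers": 5,
  "newtons": 50
}}

```text
t: 25.3
ee_pos: [0.6098, 0.157, 0.0975]
eef_rot: [[-0.001, 1.0, 0.002], [1.0, 0.001, 0.001], [0.001, 0.002, -1.0]]
ft_force: [0.4, 0.2, 0.8]
width: 0.215
```

```bash
python3 - <<'E'
from h import *
from bench import arm
s=arm.get_state(); print(s["t"],s["ee_pos"],np.round(s["eef_rot"],3).tolist(),s["width"],s["ft_force"])
c=arm.camera("side"); crop(c["img"],220,110,350,210,6,"pics/s15.png")
E
```

```text
25.3 [0.60979314 0.1570078  0.09754769] [[-0.001, 1.0, 0.002], [1.0, 0.001, 0.001], [0.001, 0.002, -1.0]] 0.21507069329911355 [0.4226274  0.15366792 0.82564216]
```

View pics/s15.png

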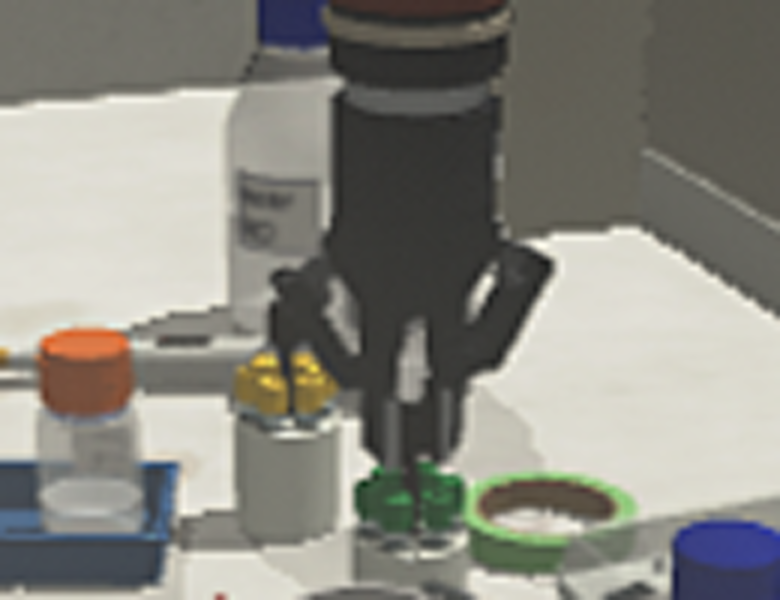

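Request:
{"api": "arm_command", "payload": {
  "commands": [
    [0, 0, -0.01, 0, 0, 0],
    [0, 0, -0.022, 0, 0, 0],
    [0, 0, -0.03, 0, 0, 0],
    [0, 0, -0.03, 0, 0, 0],
    [0, 0, -0.025, 0, 0, 0],
    [0, 0, -0.015, 0, 0, 0],
    [-0.008, -0.004, 0, 0, 0, 0],
    [-0.016, -0.008, 0, 0, 0, 0],
    [-0.025, -0.012, 0, 0, 0, 0],
    [-0.028, -0.0135, 0, 0, 0, 0]
  ]
}}

```text
t: 26.35
ee_pos: [0.5688, 0.079, 0.2345]
eef_rot: [[-0.005, 1.0, -0.002], [1.0, 0.005, 0.001], [0.001, -0.002, -1.0]]
ft_force: [0.3, -0.4, -1.3]
width: 0.215
```

Request:
{"api": "arm_command", "payload": {
  "commands": [
    [-0.027, -0.0125, 0, 0, 0, 0],
    [-0.027, -0.0125, 0, 0, 0, 0],
    [-0.02, -0.009, 0, 0, 0, 0],
    [-0.012, -0.005, 0, 0, 0, 0],
    [-0.006, -0.003, 0, 0, 0, 0],
    [-0.002, -0.001, 0, 0, 0, 0],
    [0, 0, 0, 0, 0, 0],
    [0, 0, 0, 0, 0, 0],
    [0, 0, 0, 0, 0, 0],
    [0, 0, 0, 0, 0, 0]
  ]
}}

```text
t: 27.35
ee_pos: [0.5202, -0.0204, 0.2294]
eef_rot: [[-0.004, 1.0, -0.008], [1.0, 0.004, 0.002], [0.002, -0.008, -1.0]]
ft_force: [0.4, -0.1, -0.5]
width: 0.215
```

```bash
cat > ov.py <<'E'
from h import *
from bench import arm
def ov(x,y,zoff,name,bx=(285,255),rb=.0285):
    s=arm.get_state(); print(s["t"],s["ee_pos"],s["width"],np.round(s["eef_rot"],3).tolist(),np.round(s["ft_force"],2))
    ims=[]
    for n in("scene","side"):
        C=arm.camera(n); q=proj(C,(x,y,.13)); x0=int(q[0]-65); y0=int(q[1]-75)
        im=cv2.resize(C["img"][y0:y0+130,x0:x0+130],None,fx=3,fy=3,interpolation=cv2.INTER_CUBIC)
        zb=s["ee_pos"][2]-zoff
        for (a0,b0,r,z,col) in((x,y,.036,.111,(0,255,255)),(s["ee_pos"][0],s["ee_pos"][1],rb,zb,(0,0,255))):
            pts=[(proj(C,(a0+r*np.cos(a),b0+r*np.sin(a),z))+.5-[x0,y0])*3 for a in np.linspace(0,6.28,60)]
            cv2.polylines(im,[np.int32(pts)],True,col,1)
        ims.append(im)
    cv2.imwrite(name,cv2.hconcat(ims))
E
python3 -c "
from ov import *
ov(.5223,-.0246,.0975,'pics/s16.png')"
```

```text
27.35 [ 0.52023678 -0.02037453  0.22942906] 0.21494101458670653 [[-0.004, 1.0, -0.008], [1.0, 0.004, 0.002], [0.002, -0.008, -1.0]] [ 0.35 -0.09 -0.49]
```

View pics/s16.png

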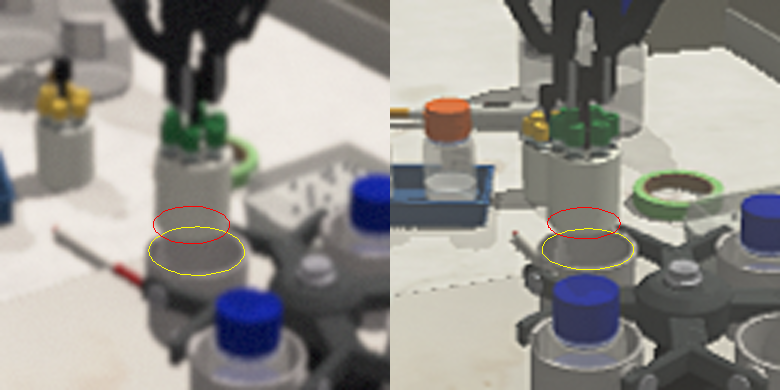

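Request:
{"api": "arm_command", "payload": {
  "commands": [
    [-0.003, 0.002, 0.003, -0.008, 0, 0],
    [0, 0, 0.01, 0, 0, 0],
    [0, 0, 0.01, 0, 0, 0],
    [0, 0, 0, 0, 0, 0],
    [0, 0, 0, 0, 0, 0],
    [0, 0, 0, 0, 0, 0],
    [0, 0, 0, 0, 0, 0],
    [0, 0, 0, 0, 0, 0],
    [0, 0, 0, 0, 0, 0],
    [0, 0, 0, 0, 0, 0]
  ]
}}

```text
t: 28.45
ee_pos: [0.5223, -0.0235, 0.2042]
eef_rot: [[-0.004, 1.0, 0.0], [1.0, 0.004, 0.002], [0.002, 0.0, -1.0]]
ft_force: [0.6, 0.3, -2.2]
width: 0.211
```

Well aligned; insert.

Request:
{"api": "arm_command", "payload": {
  "commands": [
    [-0.001, 0, 0.005, 0, -0.002, 0],
    [0, 0, 0.01, 0, 0, 0],
    [0, 0, 0.01, 0, 0, 0],
    [0, 0, 0.01, 0, 0, 0],
    [0, 0, 0.01, 0, 0, 0],
    [0, 0, 0.005, 0, 0, 0],
    [0, 0, 0.002, 0, 0, 0],
    [0, 0, 0, 0, 0, 0],
    [0, 0, 0, 0, 0, 0],
    [0, 0, 0, 0, 0, 0]
  ]
}}

```text
t: 29.45
ee_pos: [0.5217, -0.0243, 0.1465]
eef_rot: [[-0.004, 1.0, -0.001], [1.0, 0.004, 0.001], [0.001, -0.001, -1.0]]
ft_force: [0.4, -0.1, -1.8]
width: 0.214
```

Request:
{"api": "arm_command", "payload": {
  "commands": [
    [0, 0, 0.003, 0, 0, 0],
    [0, 0, 0.0025, 0, 0, 0],
    [0, 0, 0.002, 0, 0, 0],
    [0, 0, 0.0015, 0, 0, 0],
    [0, 0, 0.0015, 0, 0, 0],
    [0, 0, 0.0015, 0, 0, 0],
    [0, 0, 0.0015, 0, 0, 0],
    [0, 0, 0.0015, 0, 0, 0],
    [0, 0, 0.001, 0, 0, 0],
    [0, 0, 0, 0, 0, 0]
  ]
}}

```text
t: 30.45
ee_pos: [0.5232, -0.025, 0.1388]
eef_rot: [[-0.005, 1.0, 0.005], [1.0, 0.005, -0.003], [-0.003, 0.005, -1.0]]
ft_force: [-0.2, 0.0, -0.7]
width: 0.212
```

Request:
{"api": "arm_command", "payload": {
  "commands": [
    [0, 0, 0.0015, 0, 0, 0],
    [0, 0, 0.0015, 0, 0, 0],
    [0, 0, 0.0015, 0, 0, 0],
    [0, 0, 0.001, 0, 0, 0],
    [0, 0, 0.001, 0, 0, 0],
    [0, 0, 0, 0.004, 0.003, 0],
    [0, 0, 0, 0, 0, 0],
    [0, 0, 0, 0, 0, 0],
    [0, 0, 0, 0, 0, 0],
    [0, 0, 0, 0, 0, 0]
  ]
}}

```text
t: 31.45
ee_pos: [0.5245, -0.0255, 0.1385]
eef_rot: [[-0.005, 1.0, 0.006], [1.0, 0.005, -0.002], [-0.002, 0.006, -1.0]]
ft_force: [-0.3, 0.7, 2.8]
width: 0.213
```

Request:
{"api": "arm_command", "payload": {
  "commands": [
    [0, 0, 0, 0, 0, 0],
    [0, 0, 0, 0, 0, 0],
    [0, 0, 0, 0, 0, 0],
    [0, 0, 0, 0, 0, 0],
    [0, 0, -0.01, 0, 0, 0],
    [0, 0, -0.02, 0, 0, 0],
    [0, 0, -0.03, 0, 0, 0],
    [0, 0, -0.025, 0, 0, 0],
    [0, 0, -0.01, 0, 0, 0],
    [0, 0, 0, 0, 0, 0]
  ],
  "fingers": 55
}}

```text
t: 32.45
ee_pos: [0.5234, -0.0252, 0.2384]
eef_rot: [[-0.005, 1.0, 0.006], [1.0, 0.005, -0.002], [-0.002, 0.006, -1.0]]
ft_force: [1.1, 0.8, -0.5]
width: 0.548
```

```bash
python3 -c "
from ov import *
ov(.5223,-.0246,.0975,'pics/s17.png')"
```

```text
32.45 [ 0.52335918 -0.0252235   0.23835446] 0.548032629564706 [[-0.005, 1.0, 0.006], [1.0, 0.005, -0.002], [-0.002, 0.006, -1.0]] [ 1.12  0.79 -0.49]
```

View pics/s17.png

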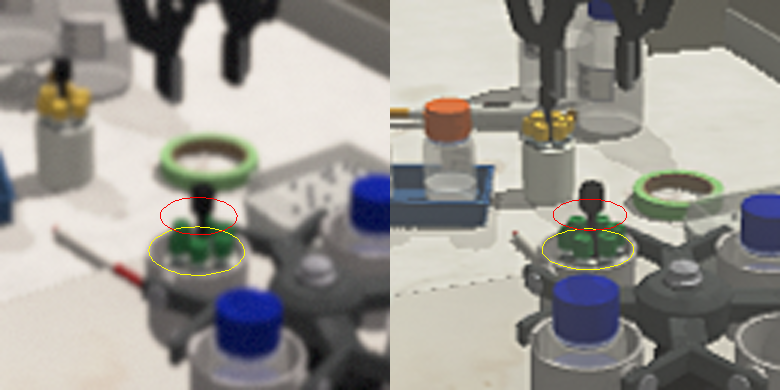

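Request:
{"api": "arm_command", "payload": {
  "commands": [
    [0.018, 0.004, 0, 0.006, 0.002, 0],
    [0.03, 0.007, 0, 0, 0, 0],
    [0.038, 0.0085, 0, 0, 0, 0],
    [0.042, 0.0095, 0, 0, 0, 0],
    [0.042, 0.0095, 0, 0, 0, 0],
    [0.042, 0.0095, 0, 0, 0, 0],
    [0.042, 0.0095, 0, 0, 0, 0],
    [0.038, 0.0085, 0, 0, 0, 0],
    [0.028, 0.006, 0, 0, 0, 0],
    [0.015, 0.003, 0.01, 0, 0, 0]
  ]
}}

```text
t: 33.55
ee_pos: [0.5934, 0.3211, 0.2084]
eef_rot: [[0.001, 1.0, -0.022], [1.0, -0.001, -0.001], [-0.001, -0.022, -1.0]]
ft_force: [0.4, -0.6, 0.0]
width: 0.55
```

Request:
{"api": "arm_command", "payload": {
  "commands": [
    [0, 0, 0.015, 0, 0, 0],
    [0, 0, 0.015, 0, 0, 0],
    [0, 0, 0, 0, 0, 0],
    [0, 0, 0, 0, 0, 0],
    [0, 0, 0, 0, 0, 0],
    [0, 0, 0, 0, 0, 0],
    [0, 0, 0, 0, 0, 0],
    [0, 0, 0, 0, 0, 0],
    [0, 0, 0, 0, 0, 0],
    [0, 0, 0, 0, 0, 0]
  ]
}}

```text
t: 34.55
ee_pos: [0.5903, 0.3191, 0.171]
eef_rot: [[0.001, 1.0, -0.029], [1.0, -0.001, -0.004], [-0.004, -0.029, -1.0]]
ft_force: [0.6, -0.4, 0.4]
width: 0.554
```

```bash
python3 - <<'E'
from h import *
from bench import arm
s=arm.get_state(); print(s["t"],s["ee_pos"],np.round(s["eef_rot"],3).tolist(),s["width"])
c=arm.camera("wrist"); cv2.imwrite("pics/w18.png",c["img"]); print(proj(c,(.6005,.3165,.124)),proj(c,(.6005,.3165,.088)))
E
```

```text
34.55 [0.59027636 0.31908333 0.17097962] [[0.001, 1.0, -0.029], [1.0, -0.001, -0.004], [-0.004, -0.029, -1.0]] 0.5535881943322475
[294.28355199 242.06861543] [292.98354816 220.12157219]
```

View pics/w18.png

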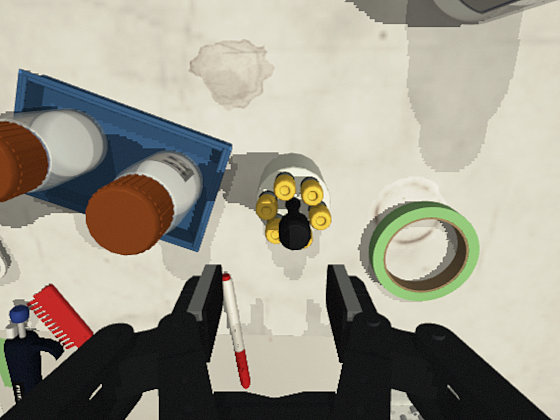

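Request:
{"api": "arm_command", "payload": {
  "commands": [
    [0, 0.01, 0, -0.028, 0.004, 0],
    [0, 0, 0.008, 0, 0, 0],
    [0, 0, 0.016, 0, 0, 0],
    [0, 0, 0.018, 0, 0, 0],
    [0, 0, 0.015, 0, 0, 0],
    [0, 0, 0.006, 0, 0, 0],
    [0, 0, 0.002, 0, 0, 0],
    [0, 0, 0, 0, 0, 0],
    [0, 0, 0, 0, 0, 0],
    [0, 0, 0, 0, 0, 0]
  ]
}}

```text
t: 35.6
ee_pos: [0.5984, 0.3191, 0.099]
eef_rot: [[0.0, 1.0, -0.005], [1.0, -0.0, -0.001], [-0.001, -0.005, -1.0]]
ft_force: [-0.1, 0.3, -0.2]
width: 0.547
```

Request:
{"api": "arm_command", "payload": {
  "commands": [
    [0, 0.0015, 0.002, -0.005, 0, 0],
    [0, 0, 0, 0, 0, 0],
    [0, 0, 0, 0, 0, 0],
    [0, 0, 0, 0, 0, 0],
    [0, 0, 0, 0, 0, 0],
    [0, 0, 0, 0, 0, 0],
    [0, 0, 0, 0, 0, 0],
    [0, 0, 0, 0, 0, 0],
    [0, 0, 0, 0, 0, 0],
    [0, 0, 0, 0, 0, 0]
  ],
  "fingers": 5
}}

```text
t: 36.6
ee_pos: [0.6008, 0.3193, 0.0983]
eef_rot: [[0.0, 1.0, 0.002], [1.0, -0.0, -0.0], [-0.0, 0.002, -1.0]]
ft_force: [-0.1, -0.2, -2.0]
width: 0.216
```

```bash
python3 - <<'E'
from h import *
from bench import arm
s=arm.get_state(); print(s["t"],s["ee_pos"],np.round(s["eef_rot"],3).tolist(),s["width"],s["ft_force"])
c=arm.camera("side"); crop(c["img"],210,90,330,190,6,"pics/s19.png")
E
```

```text
36.6 [0.60077281 0.31932447 0.09829477] [[0.0, 1.0, 0.002], [1.0, -0.0, -0.0], [-0.0, 0.002, -1.0]] 0.21642366794639015 [-0.06974318 -0.22271879 -1.95968376]
```

View pics/s19.png

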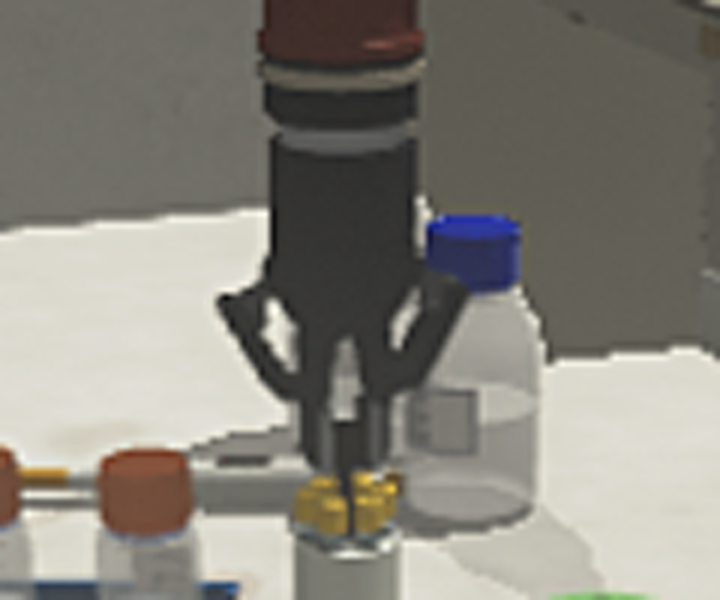

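Request:
{"api": "arm_command", "payload": {
  "commands": [
    [0, 0, -0.01, 0, 0, 0],
    [0, 0, -0.022, 0, 0, 0],
    [0, 0, -0.03, 0, 0, 0],
    [0, 0, -0.035, 0, 0, 0],
    [0, 0, -0.035, 0, 0, 0],
    [0, 0, -0.03, 0, 0, 0],
    [0, 0, -0.015, 0, 0, 0],
    [-0.01, 0, 0, 0, 0, 0],
    [-0.02, 0, 0, 0, 0, 0],
    [-0.03, 0, 0, 0, 0, 0]
  ]
}}

```text
t: 37.65
ee_pos: [0.5982, 0.2592, 0.2847]
eef_rot: [[-0.004, 1.0, 0.001], [1.0, 0.004, -0.0], [-0.0, 0.001, -1.0]]
ft_force: [0.3, 0.2, -1.8]
width: 0.213
```

Request:
{"api": "arm_command", "payload": {
  "commands": [
    [-0.034, 0.001, 0, 0, 0, 0],
    [-0.038, 0.001, 0, 0, 0, 0],
    [-0.04, 0.001, 0, 0, 0, 0],
    [-0.04, 0.001, 0, 0, 0, 0],
    [-0.04, 0.001, 0, 0, 0, 0],
    [-0.04, 0.001, 0, 0, 0, 0],
    [-0.04, 0.001, 0, 0, 0, 0],
    [-0.04, 0.001, 0, 0, 0, 0],
    [-0.036, 0.001, 0, 0, 0, 0],
    [-0.03, 0, 0, 0, 0, 0]
  ]
}}

```text
t: 38.65
ee_pos: [0.6011, -0.1382, 0.2748]
eef_rot: [[-0.005, 1.0, -0.009], [1.0, 0.005, -0.0], [-0.0, -0.009, -1.0]]
ft_force: [0.2, 0.3, -1.4]
width: 0.213
```

Request:
{"api": "arm_command", "payload": {
  "commands": [
    [-0.024, 0.002, 0, -0.004, 0, 0],
    [-0.018, 0.002, 0, -0.004, 0, 0],
    [-0.01, 0.002, 0, 0, 0, 0],
    [-0.005, 0.001, 0, 0, 0, 0],
    [-0.002, 0, 0, 0, 0, 0],
    [0, 0, 0, 0, 0, 0],
    [0, 0, 0, 0, 0, 0],
    [0, 0, 0, 0, 0, 0],
    [0, 0, 0, 0, 0, 0],
    [0, 0, 0, 0, 0, 0]
  ]
}}

```text
t: 39.65
ee_pos: [0.606, -0.2006, 0.2713]
eef_rot: [[-0.004, 1.0, -0.006], [1.0, 0.004, 0.002], [0.002, -0.006, -1.0]]
ft_force: [0.5, 0.5, -1.7]
width: 0.215
```

```bash
python3 -c "
from ov import *
ov(.6077,-.2054,.0983,'pics/s20.png')"
```

```text
39.65 [ 0.60603638 -0.20061195  0.27129654] 0.21530680117781703 [[-0.004, 1.0, -0.006], [1.0, 0.004, 0.002], [0.002, -0.006, -1.0]] [ 0.46  0.49 -1.71]
```

View pics/s20.png

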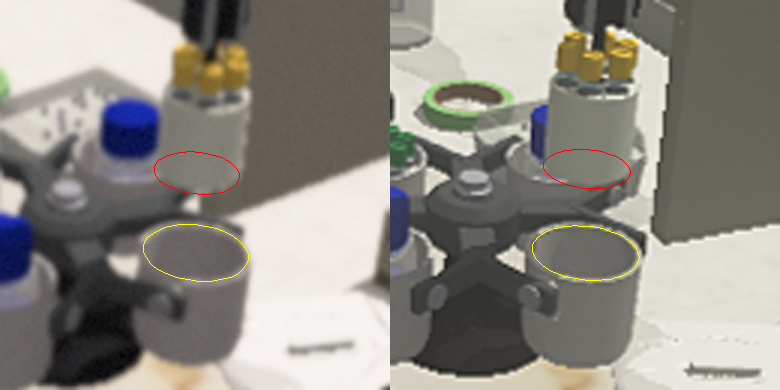

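Request:
{"api": "arm_command", "payload": {
  "commands": [
    [-0.004, 0.001, 0.005, -0.006, -0.002, 0],
    [0, 0, 0.015, 0, 0, 0],
    [0, 0, 0.02, 0, 0, 0],
    [0, 0, 0.013, 0, 0, 0],
    [0, 0, 0.005, 0, 0, 0],
    [0, 0, 0, 0, 0, 0],
    [0, 0, 0, 0, 0, 0],
    [0, 0, 0, 0, 0, 0],
    [0, 0, 0, 0, 0, 0],
    [0, 0, 0, 0, 0, 0]
  ]
}}

```text
t: 40.75
ee_pos: [0.6081, -0.2067, 0.213]
eef_rot: [[-0.003, 1.0, 0.005], [1.0, 0.003, -0.002], [-0.002, 0.005, -1.0]]
ft_force: [-0.6, 0.2, -0.4]
width: 0.216
```

```bash
python3 -c "
from ov import *
ov(.6077,-.2054,.0983,'pics/s21.png')"
```

```text
40.75 [ 0.60811654 -0.2067397   0.21295091] 0.2160357996028829 [[-0.003, 1.0, 0.005], [1.0, 0.003, -0.002], [-0.002, 0.005, -1.0]] [-0.55  0.23 -0.44]
```

View pics/s21.png

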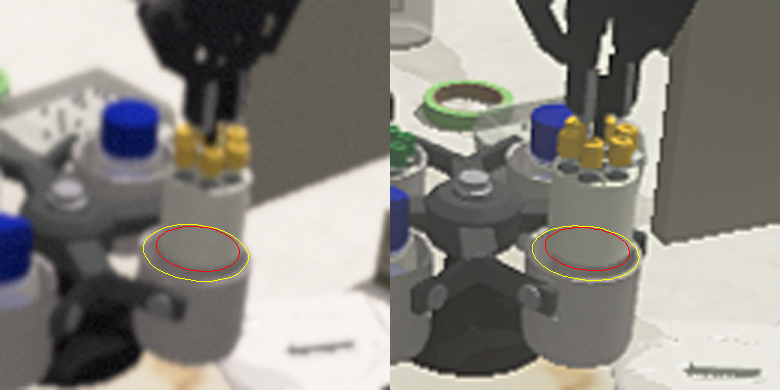

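Request:
{"api": "arm_command", "payload": {
  "commands": [
    [0.001, -0.0015, 0.005, 0.003, 0.001, 0],
    [0, 0, 0.01, 0, 0, 0],
    [0, 0, 0.011, 0, 0, 0],
    [0, 0, 0.011, 0, 0, 0],
    [0, 0, 0.011, 0, 0, 0],
    [0, 0, 0.006, 0, 0, 0],
    [0, 0, 0.003, 0, 0, 0],
    [0, 0, 0, 0, 0, 0],
    [0, 0, 0, 0, 0, 0],
    [0, 0, 0, 0, 0, 0]
  ]
}}

```text
t: 41.85
ee_pos: [0.6058, -0.2052, 0.1492]
eef_rot: [[-0.003, 1.0, -0.0], [1.0, 0.003, -0.0], [-0.0, -0.0, -1.0]]
ft_force: [-0.4, -0.4, -1.7]
width: 0.217
```

Request:
{"api": "arm_command", "payload": {
  "commands": [
    [0, 0, 0.003, 0, 0, 0],
    [0, 0, 0.003, 0, 0, 0],
    [0, 0, 0.002, 0, 0, 0],
    [0, 0, 0.002, 0, 0, 0],
    [0, 0, 0.0015, 0, 0, 0],
    [0, 0, 0.0015, 0, 0, 0],
    [0, 0, 0.0015, 0, 0, 0],
    [0, 0, 0.0015, 0, 0, 0],
    [0, 0, 0.001, 0, 0, 0],
    [0, 0, 0, 0, 0, 0]
  ]
}}

```text
t: 42.85
ee_pos: [0.6074, -0.2064, 0.1394]
eef_rot: [[-0.003, 1.0, 0.006], [1.0, 0.003, -0.005], [-0.005, 0.006, -1.0]]
ft_force: [-0.0, -0.0, -2.0]
width: 0.216
```

Request:
{"api": "arm_command", "payload": {
  "commands": [
    [0, 0, 0.0015, 0, 0.003, 0],
    [0, 0, 0.0015, 0, 0, 0],
    [0, 0, 0.0015, 0, 0, 0],
    [0, 0, 0.0015, 0, 0, 0],
    [0, 0, 0.001, 0, 0, 0],
    [0, 0, 0.001, 0, 0, 0],
    [0, 0, 0, 0, 0, 0],
    [0, 0, 0, 0, 0, 0],
    [0, 0, 0, 0, 0, 0],
    [0, 0, 0, 0, 0, 0]
  ]
}}

```text
t: 43.85
ee_pos: [0.6085, -0.2074, 0.1394]
eef_rot: [[-0.003, 1.0, 0.011], [1.0, 0.003, -0.006], [-0.006, 0.011, -1.0]]
ft_force: [-0.8, 1.4, 1.1]
width: 0.215
```

Seated (z stopped at 0.1394 = expected, force rose). Straighten the tilt slightly, release and rise.

Request:
{"api": "arm_command", "payload": {
  "commands": [
    [0, 0, 0, 0.009, 0.005, 0],
    [0, 0, 0, 0, 0, 0],
    [0, 0, 0, 0, 0, 0],
    [0, 0, 0, 0, 0, 0],
    [0, 0, 0, 0, 0, 0],
    [0, 0, 0, 0, 0, 0],
    [0, 0, 0, 0, 0, 0],
    [0, 0, 0, 0, 0, 0],
    [0, 0, 0, 0, 0, 0],
    [0, 0, 0, 0, 0, 0]
  ]
}}

```text
t: 44.85
ee_pos: [0.6087, -0.2075, 0.1392]
eef_rot: [[-0.004, 1.0, 0.002], [1.0, 0.004, -0.001], [-0.001, 0.002, -1.0]]
ft_force: [-0.2, 0.9, 1.3]
width: 0.213
```

Request:
{"api": "arm_command", "payload": {
  "commands": [
    [0, 0, 0, 0, 0, 0],
    [0, 0, 0, 0, 0, 0],
    [0, 0, 0, 0, 0, 0],
    [0, 0, 0, 0, 0, 0],
    [0, 0, -0.01, 0, 0, 0],
    [0, 0, -0.02, 0, 0, 0],
    [0, 0, -0.03, 0, 0, 0],
    [0, 0, -0.03, 0, 0, 0],
    [0, 0, -0.02, 0, 0, 0],
    [0, 0, 0, 0, 0, 0]
  ],
  "fingers": 55
}}

```text
t: 45.85
ee_pos: [0.6077, -0.2071, 0.255]
eef_rot: [[-0.003, 1.0, 0.001], [1.0, 0.003, -0.0], [-0.0, 0.001, -1.0]]
ft_force: [1.0, -0.4, 0.1]
width: 0.551
```

```bash
python3 - <<'E'
from h import *
from bench import arm
s=arm.get_state(); print(s["t"],s["ee_pos"],s["width"],s["ft_force"])
C={n:arm.camera(n) for n in("scene","side","wrist")}
ims=[]
for n,(x0,y0) in(("scene",(270,150)),("side",(250,150))):
    im=cv2.resize(C[n]["img"][y0:y0+140,x0:x0+140],None,fx=2.8,fy=2.8,interpolation=cv2.INTER_CUBIC)
    for (x,y,r,z) in((.6554,-.0723,.023,.151),(.4746,-.1577,.023,.151),(.5223,-.0246,.01,.165),(.6077,-.2054,.01,.165)):
        pts=[(proj(C[n],(x+r*np.cos(a),y+r*np.sin(a),z))+.5-[x0,y0])*2.8 for a in np.linspace(0,6.28,60)]
        cv2.polylines(im,[np.int32(pts)],True,(0,255,255),1)
    ims.append(im)
cv2.imwrite("pics/f1.png",cv2.hconcat(ims)); cv2.imwrite("pics/f2.png",C["wrist"]["img"])
E
```

```text
45.85 [ 0.60770041 -0.20711916  0.25497901] 0.5507527801252944 [ 0.97314825 -0.43175526  0.1473292 ]
```

View pics/f1.png

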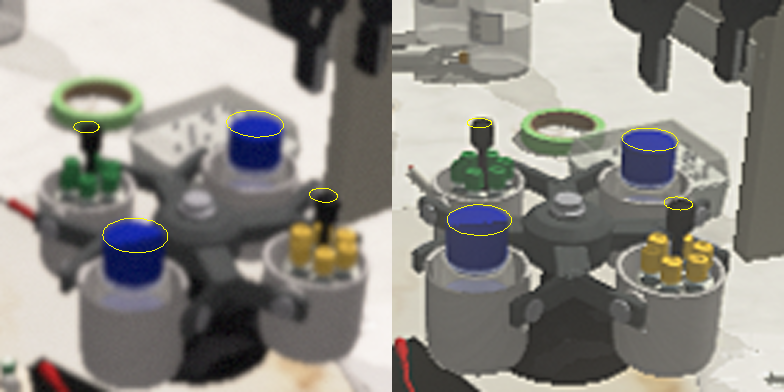

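View pics/f2.png

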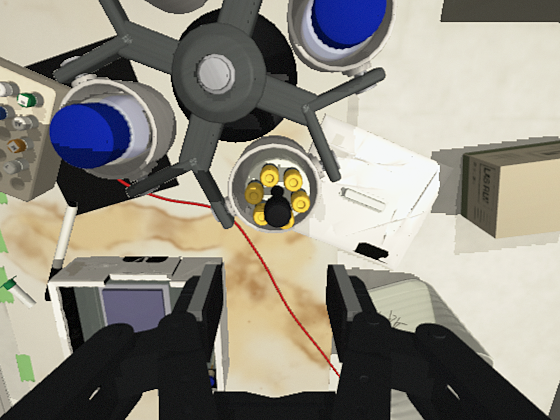

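```bash
python3 - <<'E'
from h import *
from bench import arm
c=arm.camera("scene"); crop(c["img"],140,70,440,290,2.6,"pics/f3.png"); print(blobs(c,"orange"))
print(arm.get_state()["t"])
E
```

```text
[([326, 7, 12, 3, 33], [331.7, 8.0]), ([213, 161, 16, 14, 132], [221.3, 165.8]), ([179, 163, 17, 14, 142], [187.6, 168.1])]
46.05
```

View pics/f3.png

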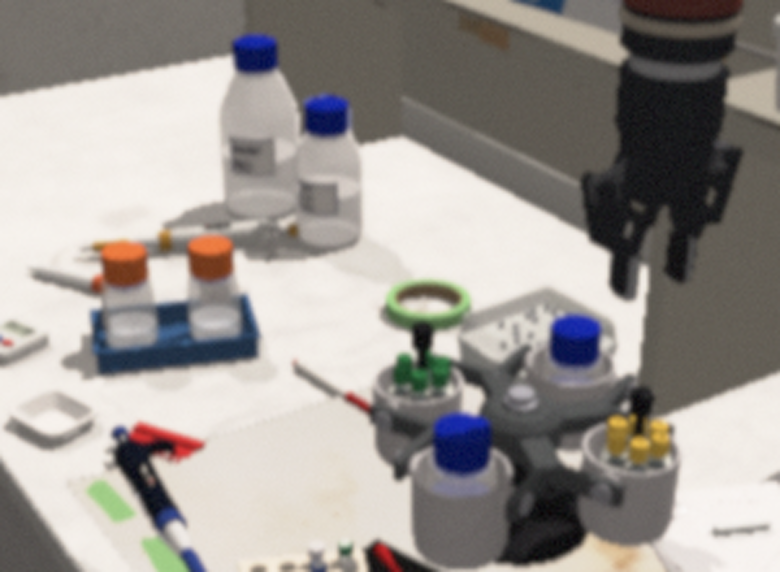

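Everything is in place and upright, and the gripper is clear; handing in.

```bash
python3 -c "
from bench import arm
print(arm.finish_job()); print(arm.get_state()['t'])"
```

```text
the job is handed in; nothing more can be done
None
the job is handed in; nothing more can be done
```

The rotor is loaded in balance and the job is handed in, at about 46 s on the robot's clock (limit 93 s). I moved the orange bottle to the free place in the tray and the second blue bottle into the bucket opposite blue_a. The green and yellow carriers went into the two buckets between them, opposite each other, and blue_a was not touched.

- **Seating:** on every placing, the tool stopped within 1 mm of the height expected for that floor. The force changed from hanging weight to light contact before I let go.
- **Final pictures:** in the scene and side views, all four rotor loads stand upright. Their tops match the predicted full-down heights, 151 mm for the caps and 165 mm for the knobs. The orange bottle stands upright in the tray within about 3 mm of the middle of its place, and the open gripper is well clear.
- **Disagreements:** the wrist camera placed objects about 3 mm off the other two views in y. The carrier knobs appear about 2 mm off the bucket centres; the carriers still sit inside the buckets.

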